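Ready the bench vise for a guitar neck

ROBOT

A 6-joint arm with a two-finger parallel gripper is mounted at the origin on the work surface. World frame = base frame: x ahead of the robot, y to its left, z up, the work surface at z = 0. Lengths are in mm, angles in rad, forces in N, time in s.
With the tool pointing down it reaches from about 350 to 775 mm from the base axis. Payload 7.3 kg.
Tool frame: the origin (TCP) lies between the finger pads; the fingertips stand 14 mm ahead of it and the grasp point (between the pads) lies 5 mm behind it; y points along the fingers, z is the direction in which the jaws open and shut, and the axes are right-handed (so a half turn about y gives the same grasp; the last joint's range is limited). The gripper opens to 92 mm and grips with 3 to 60 N. Pads are 19 mm wide; open, the fingers measure 130 mm over their backs; the gripper's body (75 mm by 190 mm) begins 47 mm behind the grasp point.
Start: joints at [1.18, 0.342, 1.524, -0, 1.275, -0.146], TCP at [127.224, 509.372, 215.541] pointing down, gripper open.
Joint ranges: [-2.53, 2.53], [-0.77, 2.02], [0.04, 2.7], [-1, 4.14], [0.28, 2.66], [-3.11, 3.11]. Speed limits (rad/s): [2.57, 2.57, 3.14, 3.14, 3.14, 3.14].

INTERFACE

Orientations are given as [roll, pitch, yaw] about the fixed x, y, z axes, in that order (R = Rz(yaw) Ry(pitch) Rx(roll)).
In Python, from plant import bot, vision, order gives the robot as it stands.
- The arm moves only by the tool apply_moves, never from a script. Its argument "rows" is a list of rows, each a list of 3 entries, a list of its own where there are three numbers: the shift along the tool's x, y, z in cm, then the turn about the tool's y in rad, then the finger opening in cm, from 0 to 9.18. A call has 1 to 5 rows; each row is the pose to reach, as a shift and turn from the pose measured when the call began, along the tool's axes at that moment; what a row does not reach only later rows make up. A row lasts 1/8 s, in which the tool goes at most 62.5 mm and 10.7 degrees, less where a joint would pass 70% of its speed; a pose out of reach is approached as far as the arm can. A call with a gripper value outside its range is refused whole. The fingers move at their own pace and stop on an object; the grip force is fixed at half the most. Time passes only in rows, so rows that repeat a pose let the fingers close. It gives the time, the measured TCP pose, the force and the opening at its end, in the units of the state.
- bot.get_obs(): the state, without advancing time (a new reading comes with each control period).
- vision.capture(name): name is "scene" or "side" or "wrist"; returns the picture (420x560x3 uint8, red, green, blue); there is no depth.
- vision.camera_info(name): a dict with "mtx" (3x3 intrinsics, pixels), "distortion" ([k1, k2, p1, p2, k3] as OpenCV has them; the pictures are not rectified), "rvec" (rotation vector, rad) and "tvec" (3), from world to camera coordinates, as OpenCV has them. Camera axes: x right, y down, z forward; pixel columns grow to the right and rows downward; lengths in mm; the calibration is good to about 2 mm. A picture is of the moment at which its call begins: read the wrist's pose just before it. camera_info takes no time and is no camera call; for the wrist camera it gives the pose at the moment of the call.
- order.close_job(): hands the job in, once; it reports no verdict.
The state is a dict: "time": time; "joint_positions": joint angles; "dq": joint speeds; "tau": joint torques, N m; "tool_pos": TCP position; "tcp_rot": TCP orientation; "contact_force": force on the tool from outside, world axes, zero at the start; "moment": the same for the moment, N m; "grip_width": finger opening in mm.
Only numpy, scipy, OpenCV 4.12 (cv2) and the standard library are available. Lean on these libraries where they do the work, as an engineer would, in place of code of your own. Each camera call takes 0.05 s, during which the arm holds its last target.

TASK

Get the bench vise ready for the next guitar neck: crank its handwheel anticlockwise until you feel the end stop, then back it off a quarter turn so that the screw does not jam. Then find the U-notched wooden neck rest, which is in one of the three identical lidded tubs, and set it down flat on the vise bed, in the middle between the two jaws, with its notch running the same way as the jaws. Do not disturb the other tools and materials on the bench.

Things in the scene. Friction and masses are not known exactly. Their poses are not given: they have to be found in the camera images.
- vise: Grey cast bench vise with wood-faced jaws, fixed to the bench, 213 mm long, 150 wide, 156 high. Origin: in its foot, on the bench; x runs from the handwheel (robot side) to the fixed rear jaw, y left along the jaws, z up. Bed: two flat steel ways, top at z 110 mm, y -60 to +60 mm, with a 24 mm slot between them over the screw. Jaws: 130 mm wide (y), 46 mm high above the bed.
- handwheel (a joint): Angle of the vise's handwheel, rad; axis level along the vise's x. Grows anticlockwise as seen from the robot, which opens the vise, to the hard stop at 18.2; a quarter turn back reads 16.6. Starts 1.7 to 2.35 turns short of the stop. Friction about 0.1 Nm; stays where left. It also gives the crank handle's place: 0 or whole turns straight up, a quarter turn at the vise's +y side, half down.
- wheel_hub (a point): Centre of the handwheel (144 mm across the rim, dark steel, three spokes), on its axis in the plane of the rim, at x -85, y 0, z 85 mm in the vise's frame.
- crank_mid (a point): Middle of the black crank handle of the wheel: a cylinder 26 mm thick, 46 mm long, standing out level from the rim towards the robot, parallel to the wheel's axis and 60 mm from it; this point is 37 mm out from the plane of the rim (the hub reaches 19 mm out). It spins freely, so it can be held in one attitude while it goes round. At its lowest its centre line is 25 mm above the bench.
- bed_mid (a point): Point on top of the vise bed, 110 mm above the bench, at x +45, y 0 mm in the vise's frame, axes as the vise's. The rear jaw's face is 53 mm behind it (+x). The front jaw slides along x, driven by the wheel: its face is 53 mm in front of it (-x) when fully open (106 mm gap), and 15 mm closer per turn back (about 102 mm gap after the quarter turn).
- rest: The neck rest: hardwood block 80 mm long (x), 50 wide (y), 50 high, 0.1 to 0.2 kg, with a cork-lined notch 40 mm wide, 16 mm deep across its top, running along y (U shape from the side). Origin: centre of its underside. Its 80 mm length goes across the gap between the jaws (along the vise's x, either way round). At first it stands upright in one of the tubs, at any angle, under the lid.
- tub_a: One of three identical round white plastic tubs, 127 mm across and 68 mm high, wall 4 mm, floor 4 mm thick, inner width 110 mm; fixed to the bench. Origin: centre of its underside. One holds the neck rest, one a plain flat offcut, one is empty; which stands where changes.
- tub_b: As tub_a.
- tub_c: As tub_a.
- lid_a: Loose white lid lying on tub_a, 132 mm across, 6 mm thick with a 6 mm deep plug below (104 mm across), 70 g; lifts straight off. Origin: centre of the underside of its 132 mm disc, at the tub's rim height. Its knob is 31 mm across and reaches 10 to 32 mm above the origin. Clear bench to lay a lid: nearer the robot, between the tubs and the vise.
- lid_b: As lid_a, on tub_b.
- lid_c: As lid_a, on tub_c.
- glue: Bystander: yellow glue bottle, 62 mm across, 190 mm high. Origin: centre of its underside.
- sander: Bystander: grey disc sander, 125 mm pad, 146 mm high, dust canister sticking out 175 mm along its x. Origin: centre of its underside.
- f_clamp: Bystander: steel F-clamp lying flat, 300 mm long (x) by 110 mm, 29 mm high. Origin: under the middle of its bar.
- cork_block: Bystander: cork sanding block 110 x 60 x 35 mm. Origin: centre of its underside.
- screwdriver: Bystander: screwdriver with wooden handle, 240 mm long, lying along its x.
- pencil_tin: Bystander: open steel tin with pencils, 78 mm across, 100 mm high (pencils to 160 mm). Origin: centre of its underside.
- wedge_stock: Bystander: plain wooden bar 150 x 45 x 30 mm. Origin: centre of its underside.
Mind the look-alikes: they are no part of the job. Leave any turquoise look-alike of the lid_a alone.

How it is judged:
By the outcome, as a careful person would: the job done as asked, in the order asked, and still so for the second after the job is handed in, with the robot touching nothing.
It also fails if it takes over 72 s, if anything falls off the work surface, if the arm or the gripper's body presses on something with over 40 N, if the wrist force passes 120 N, or if a joint passes its speed limit or range.

## Working session

There is one attempt and no reset: what is moved stays moved. The work goes in short steps, Python scripts to look and compute and a tool call to move; the robot and the scene stay as the last step left them, time stands still between calls to the robot, and variables do not carry over. Pictures are saved under pics/ and viewed, and the job is handed in when it is done.

Besides the shell and the picture viewer there is one more tool, called by a JSON object that holds its "fn" and its "kwargs". apply_moves: Moves the arm, as the interface text tells. Its arguments: {"type":"object","properties":{"rows":{"type":"array","items":{"type":"array"}}},"required":["rows"]}

```bash
ls; mkdir -p pics
python3 - <<'E'
from plant import bot, vision, order
import cv2
print(bot.get_obs())
for n in ("scene","side","wrist"):
    i=vision.camera_info(n); print(n,i)
    cv2.imwrite(f"pics/{n}0.png",cv2.cvtColor(vision.capture(n),cv2.COLOR_RGB2BGR))
E
```

```text
pics
{'time': 0.0, 'joint_positions': array([ 1.17999684e+00,  3.42768518e-01,  1.52498034e+00, -6.61501673e-06,
        1.27538462e+00, -1.46011840e-01]), 'dq': array([-0.00102325, -0.00172066,  0.00093382, -0.00070906, -0.00081623,
        0.00041864]), 'tau': array([ 2.53778446e-03, -4.31245172e+01, -2.44224000e+01,  7.18813855e-02,
        5.58131863e-02, -9.41872986e-05]), 'tool_pos': array([127.06515199, 508.97569493, 214.83400152]), 'tcp_rot': array([-1.57232167e+00,  2.17921242e-04, -2.44785887e-01]), 'contact_force': array([ 0.61371787, -0.0437213 , -0.69566946]), 'moment': array([ 0.00518564, -0.01722979, -0.02575885]), 'grip_width': 92.00666649711388}
scene {'mtx': array([[502.3025628 ,   0.        , 270.09719661],
       [  0.        , 502.3025628 , 206.86649811],
       [  0.        ,   0.        ,   1.        ]]), 'distortion': array([-0.03934252,  0.        ,  0.        ,  0.        ,  0.        ]), 'rvec': array([ 0.9111736 ,  2.43985638, -1.1658612 ]), 'tvec': array([ 359.89141044, -102.65255216, 2038.49061806])}
side {'mtx': array([[391.7809318 ,   0.        , 278.6082543 ],
       [  0.        , 391.7809318 , 210.36035732],
       [  0.        ,   0.        ,   1.        ]]), 'distortion': array([-0.07333198,  0.        ,  0.        ,  0.        ,  0.        ]), 'rvec': array([ 2.42775054, -0.29703403,  0.11657111]), 'tvec': array([-482.6037141 ,  136.12070369, 1032.30150246])}
wrist {'mtx': array([[372.12490851,   0.        , 276.08784027],
       [  0.        , 372.12490851, 200.68554625],
       [  0.        ,   0.        ,   1.        ]]), 'distortion': array([-0.05479192,  0.        ,  0.        ,  0.        ,  0.        ]), 'rvec': array([-2.29243819, -1.79103779, -0.25073208]), 'tvec': array([-524.78729299,  -33.60867417,  391.18086195])}
```

View pics/scene0.png

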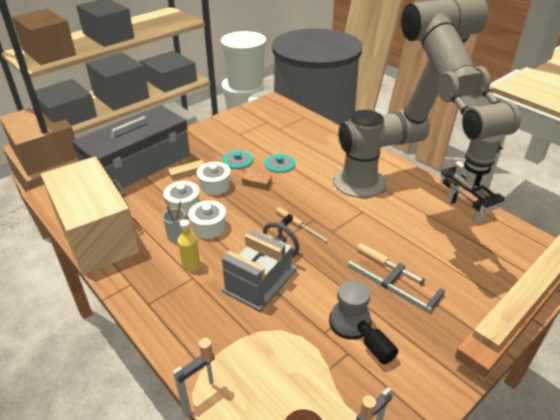

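View pics/side0.png

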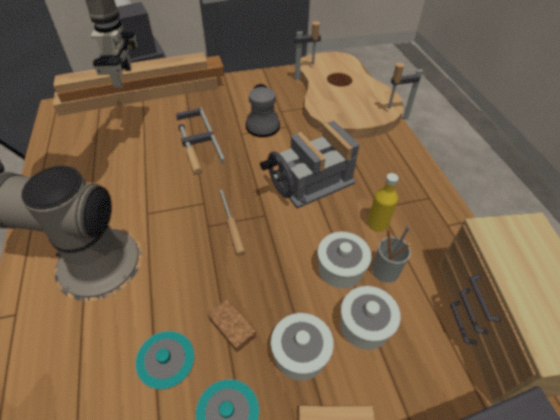

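View pics/wrist0.png

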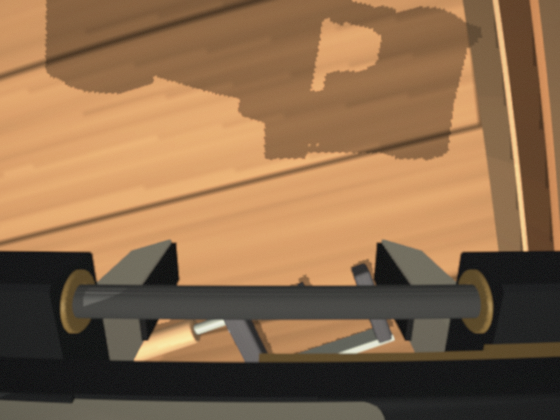

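The scene view shows the vise at (260,262) with its handwheel at (282,240), and the three white-lidded tubs at (214,178), (182,197) and (207,218). Two turquoise look-alike lids are at (237,159) and (280,162).
In the side view the vise is at (312,165), with the wheel at (280,175). The tubs are at (343,258), (369,315) and (302,345).

Next I'll enlarge the crops.

```bash
cat > h.py <<'E'
import numpy as np, cv2
from plant import bot, vision, order
def cam(n):
    i=vision.camera_info(n); R=cv2.Rodrigues(i['rvec'])[0]; return i,R,-R.T@i['tvec']
def ray(c,px):
    i,R,C=c; u=cv2.undistortPoints(np.array([[px]],float),i['mtx'],i['distortion'])[0,0]
    d=R.T@np.array([u[0],u[1],1]); return C,d/np.linalg.norm(d)
def onz(c,px,z):
    C,d=ray(c,px); return C+d*(z-C[2])/d[2]
def tri(c1,p1,c2,p2):
    A=np.zeros((3,3));b=np.zeros(3);rs=[ray(c1,p1),ray(c2,p2)]
    for C,d in rs:
        M=np.eye(3)-np.outer(d,d);A+=M;b+=M@C
    X=np.linalg.solve(A,b); return X,[np.linalg.norm((np.eye(3)-np.outer(d,d))@(X-C)) for C,d in rs]
def proj(c,P):
    i,R,C=c; return cv2.projectPoints(np.array(P,float).reshape(-1,3),i['rvec'],i['tvec'],i['mtx'],i['distortion'])[0].reshape(-1,2)
def crop(src,dst,x0,y0,x1,y1,k):
    im=cv2.imread(src)[y0:y1,x0:x1]; im=cv2.resize(im,None,fx=k,fy=k,interpolation=cv2.INTER_CUBIC)
    cv2.imwrite(dst,im)
def snap(n,name):
    im=cv2.cvtColor(vision.capture(n),cv2.COLOR_RGB2BGR); cv2.imwrite(f"pics/{name}.png",im); return im
E
python3 - <<'E'
from h import *
crop("pics/side0.png","pics/s_v.png",250,110,370,210,6)
crop("pics/scene0.png","pics/c_v.png",210,210,310,310,6)
crop("pics/side0.png","pics/s_t.png",260,180,420,390,2.8)
crop("pics/scene0.png","pics/c_t.png",150,140,250,280,4)
E
```

```text
(no output)
```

View pics/s_v.png

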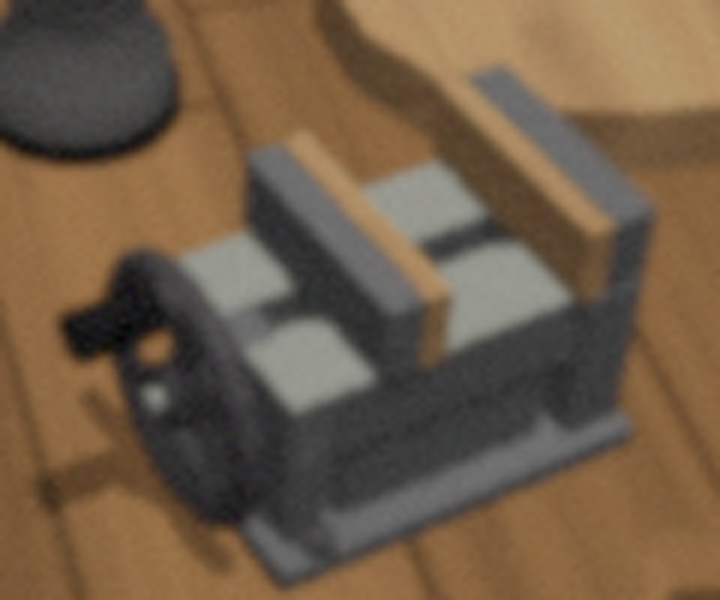

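View pics/c_v.png

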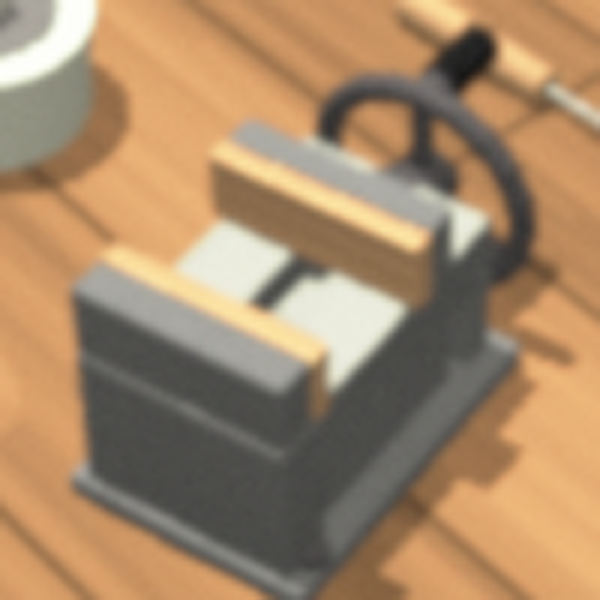

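View pics/s_t.png

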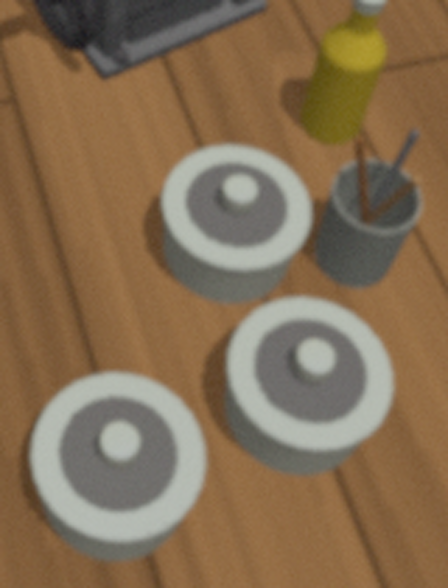

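View pics/c_t.png

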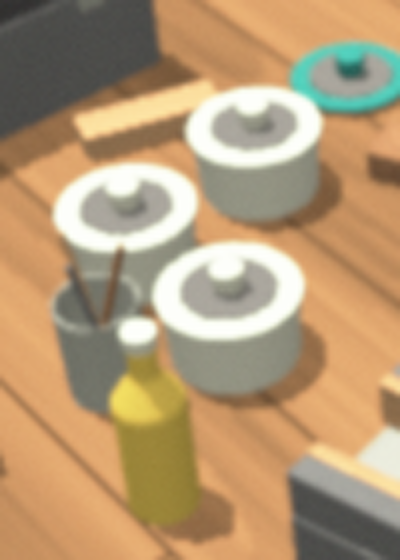

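Run:
```python
from h import *
S=cam("side");C=cam("scene")
s=lambda x,y:(250+(x+.5)/6-.5,110+(y+.5)/6-.5)
c=lambda x,y:(210+(x+.5)/6-.5,210+(y+.5)/6-.5)
for n,a,b in [("rear -y backtop",s(652,212),c(77,290)),("rear +y backtop",s(503,66),c(290,390)),
 ("front -y top fronted",s(390,312),c(243,124)),("front +y top front",s(252,152),c(445,213)),
 ("front wood -y inner",s(447,295),c(213,148)),("front wood +y inner",s(302,132),c(428,247)),
 ("rear wood -y inner",s(605,235),c(110,245)),("rear wood +y inner",s(455,78),c(325,350)),
 ("handle end",s(75,338),c(482,48)),("hub end",s(155,397),c(437,175)),
 ("plate -y front",s(285,585),c(0,0)),("plate -y rear",s(630,430),c(75,482))]:
    X,e=tri(S,a,C,b); print(n,X.round(1),np.round(e,1))
f=lambda x,y:(260+(x+.5)/2.8-.5,180+(y+.5)/2.8-.5)
g=lambda x,y:(150+(x+.5)/4-.5,140+(y+.5)/4-.5)
for n,a,b in [("near vise",f(240,188),g(227,268)),("far",f(316,353),g(125,187)),("robot",f(120,438),g(253,104))]:
    X,e=tri(S,a,C,b); print("knob top",n,X.round(1),np.round(e,1))
for n,a in [("near vise",f(237,208)),("far",f(310,372)),("robot",f(119,458))]: print(onz(S,a,74).round(1))
for n,a in [("near vise",g(229,292)),("far",g(126,209)),("robot",g(254,126))]: print(onz(C,a,74).round(1))
print(onz(S,s(285,587),0),onz(S,s(630,435),0))
# bystanders
print("glue",onz(S,f(337,140),0)," tin",onz(S,f(355,280),0))
print("cork",onz(S,(232,325),35),"screwdriver",onz(S,(238,250),0),onz(S,(222,193),0))
```

```text
rear -y backtop [759.  116.1 152.2] [0.6 0.6]
rear +y backtop [725.1 238.5 153.9] [2.4 2.4]
front -y top fronted [618.2  76.3 153.2] [1.7 1.7]
front +y top front [585.9 198.4 155.3] [0.8 0.8]
front wood -y inner [644.6  81.  154.6] [0.4 0.4]
front wood +y inner [611.5 210.1 155. ] [2.1 2.1]
rear wood -y inner [729.3 103.3 154.8] [1.1 1.1]
rear wood +y inner [697.1 231.5 156.5] [2.2 2.2]
handle end [476.3 104.9 143.4] [0.3 0.3]
hub end [518.  116.9  83.5] [1.1 1.1]
plate -y front [585.3 -89.2 138.2] [63.8 63.8]
plate -y rear [767.8 108.4   9.8] [0.7 0.7]
knob top near vise [ 620.5 -173.1   98.1] [0.3 0.3]
knob top far [ 623.5 -335.    98.1] [1. 1.]
knob top robot [ 456.  -364.1   99.7] [0.6 0.6]
[ 619.8 -177.9   74. ]
[ 622.6 -339.7   74. ]
[ 455.6 -369.7   74. ]
[ 622.9 -169.8   74. ]
[ 625.4 -333.8   74. ]
[ 456.8 -364.    74. ]
[567.79697603  55.51282081   0.        ] [772.06489039 113.21383884   0.        ]
glue [ 7.74246816e+02 -8.06488439e+01 -1.13686838e-13]  tin [ 725.33132175 -235.37373761    0.        ]
cork [ 318.74608587 -276.25682182   35.        ] screwdriver [371.04146413 -52.34640882   0.        ] [361.00589454 165.82684958   0.        ]
```

```bash
cat >> h.py <<'E'
from scipy.spatial.transform import Rotation as Ro
def tool(o=None):
    o=o or bot.get_obs(); return np.array(o['tool_pos']),Ro.from_euler('xyz',o['tcp_rot']).as_matrix(),o['tcp_rot'][2]
def rows(tg,grip):
    "tg: list of (x,y,z,yaw) tcp world"
    p,R,yw=tool()
    for t in tg:
        d=R.T@(np.array(t[:3])-p)/10; a=-((t[3]-yw+np.pi)%(2*np.pi)-np.pi)
        print([list(np.round(d,2)),round(float(a),3),grip])
VY=0.262; VX=np.array([np.cos(VY),np.sin(VY)]); VYv=np.array([-np.sin(VY),np.cos(VY)])
V0=np.array([713.2,167.4])-98*VX
def v2w(x,y): return V0+x*VX+y*VYv
E
python3 - <<'E'
from h import *
i,R,C=cam("wrist"); p,T,y=tool()
print("cam in tool",T.T@(C-p), "fwd",T.T@R.T@[0,0,1],"right",T.T@R.T@[1,0,0])
g=v2w(-205,0); print(V0,g)
rows([(*g,240,VY)],9.18)
E
```

```text
cam in tool [ -75.98816409 -169.39534732    0.55166717] fwd [ 2.76883325e-01  9.60903512e-01 -2.55595453e-04] right [-2.03756408e-04  3.24707093e-04  9.99999927e-01]
[618.54435931 142.01674399] [420.54021297  88.91911663]
[[np.float64(38.65), np.float64(-2.47), np.float64(-33.65)], -0.507, 9.18]
```

Run:
```python
from h import *
g=v2w(-120,0)
rows([(*g,300,VY)],9.18)
```

```text
[[np.float64(46.08), np.float64(-8.47), np.float64(-29.54)], -0.507, 9.18]
```

{"fn": "apply_moves", "kwargs": {"rows": [[[46.0,-8.5,-29.5],-0.507,5.0],[[46.0,-8.5,-29.5],-0.507,5.0],[[46.0,-8.5,-29.5],-0.507,5.0],[[46.0,-8.5,-29.5],-0.507,5.0],[[46.0,-8.5,-29.5],-0.507,5.0]]}}

```text
time: 0.78
tool_pos: [327.8, 296.9, 260.9]
tcp_rot: [-1.572, 0.001, 0.263]
contact_force: [0.4, 0.3, 0.2]
grip_width: 50.9
```

Run:
```python
from h import *
g=v2w(-120,0)
rows([(*g,300,VY)],5)
```

```text
[[np.float64(12.05), np.float64(-3.9), np.float64(-22.51)], 0.001, 5]
```

{"fn": "apply_moves", "kwargs": {"rows": [[[12.0,-3.9,-22.5],0,5.0],[[12.0,-3.9,-22.5],0,5.0],[[12.0,-3.9,-22.5],0,5.0],[[12.0,-3.9,-22.5],0,5.0],[[12.0,-3.9,-22.5],0,5.0]]}}

```text
time: 1.4
tool_pos: [504.1, 107.9, 299.7]
tcp_rot: [-1.572, 0.001, 0.258]
contact_force: [-0.5, 0.5, 0.1]
grip_width: 50.0
```

Run:
```python
from h import *
w=cam("wrist"); snap("wrist","w1"); np.save("w1.npy",np.array([w[0]['rvec'],w[0]['tvec']]))
print(tool())
ax=[ (*v2w(x,0),85) for x in (-145,-104,-85)]
hd=[ (*v2w(x,0),145) for x in (-145,-99)]
print(proj(w,ax).round(0),proj(w,hd).round(0), proj(w,[(*v2w(-85,y),85) for y in (-72,72)]).round())
```

```text
(array([503.53986484, 108.65143508, 299.51820891]), array([[ 9.66549224e-01, -8.98652377e-04, -2.56479609e-01],
       [ 2.56478256e-01, -1.39119600e-03,  9.66549000e-01],
       [-1.22540496e-03, -9.99998628e-01, -1.11417462e-03]]), np.float64(0.2593770074837054))
[[278. 144.]
 [279. 183.]
 [279. 200.]] [[279. 153.]
 [279. 204.]] [[212. 200.]
 [346. 200.]]
```

View pics/w1.png

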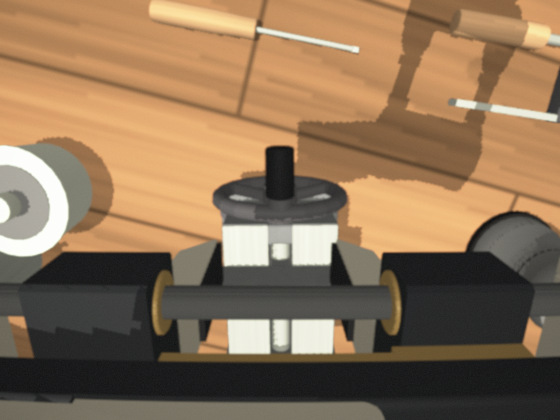

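The wrist view shows the black crank handle at columns 265–294, rows 147–198, standing straight up, and the rim spanning columns 213–348. The crank angle is therefore about 2π, leaving 1.9 turns to the stop.

Run:
```python
from h import *
w=cam("wrist")
P=onz(w,(279.5,147.5),156)[:2]-V0; print("handle end in vise",P@VX,P@VYv)
im=cv2.imread("pics/w1.png"); print(im[140:156,279].sum(1), im[170,258:302].sum(1))
# approach: grasp pt at vise x -144.5 ; tcp z=grasp-5
g=v2w(-144.5,0)
rows([(*g,230,VY),(*g,180,VY),(*g,140,VY)],5)
```

```text
handle end in vise -151.87386627108975 1.409840687247673
[510 510 507 505 464 338 176  75  49  78  96  97 103 102  96  97] [469 496 503 501 474 437 371 266 144  73  77  80  68  74  74  76  87  82
  94  95 103 100 100  86  92  87  83  77  78  84  70  77  77  62  76 153
 265 343 368 374 372 370 367 367]
[[np.float64(-2.47), np.float64(6.95), np.float64(0.25)], -0.003, 5]
[[np.float64(-2.46), np.float64(11.95), np.float64(0.25)], -0.003, 5]
[[np.float64(-2.46), np.float64(15.95), np.float64(0.26)], -0.003, 5]
```

{"fn": "apply_moves", "kwargs": {"rows": [[[-2.6,6.0,0.2],0,5.0],[[-2.6,11.0,0.2],0,5.0],[[-2.6,14.0,0.2],0,5.0],[[-2.6,16.0,0.2],0,5.0],[[-2.6,16.0,0.2],0,5.0]]}}

```text
time: 2.08
tool_pos: [475.8, 104.8, 138.4]
tcp_rot: [-1.571, 0.005, 0.261]
contact_force: [-0.6, 0.1, 0.2]
grip_width: 50.0
```

Run:
```python
from h import *
p,_,y=tool(); q=p[:2]-V0; print(p,y,q@VX,q@VYv)
w=cam("wrist"); snap("wrist","w2"); snap("side","s2"); crop("pics/side"[:5]+"s2.png","pics/s2c.png",240,100,340,220,5)
```

```text
[475.79086507 104.75029884 138.35198907] 0.26074634320386414 -147.53435893526859 0.980298443570625
```

View pics/w2.png

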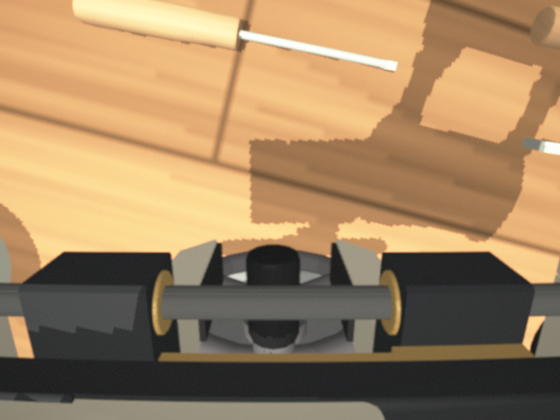

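View pics/s2c.png

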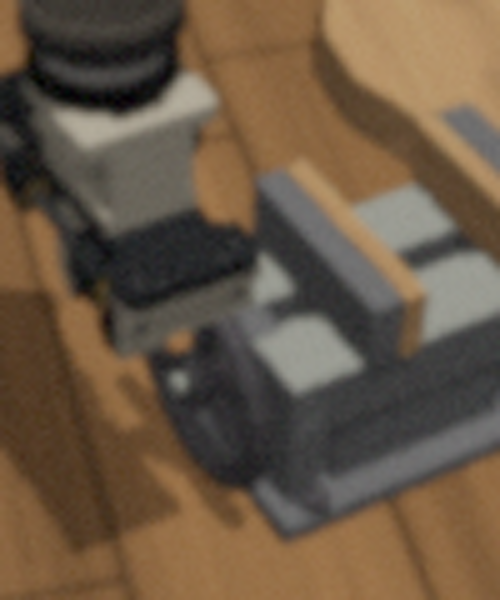

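Run:
```python
from h import *
w=cam("wrist"); p,T,y=tool()
for l in [(-9.5,-5,-25),(9.5,-5,-25),(-9.5,14,-25),(-9.5,14,25),(0,-5,0),(-9.5,-5,0)]: print(l,proj(w,p+T@np.array(l)).round())
for z,px in ((145+13,(273,248)),(132,(273,248)),(140,(273,248))):
    P=onz(w,px,z)[:2]-V0; print(z,P@VX,P@VYv)
print(bot.get_obs()['grip_width'])
crop("pics/w2.png","pics/w2c.png",150,220,400,380,3)
```

```text
(-9.5, -5, -25) [[221. 239.]]
(9.5, -5, -25) [[223. 275.]]
(-9.5, 14, -25) [[226. 225.]]
(-9.5, 14, 25) [[322. 225.]]
(0, -5, 0) [[274. 257.]]
(-9.5, -5, 0) [[274. 239.]]
158 -156.07040336414647 -0.027058842105041947
132 -144.8804607363005 -0.29703855612034147
140 -148.32352000640694 -0.21396787488487945
49.789922168251614
```

View pics/w2c.png

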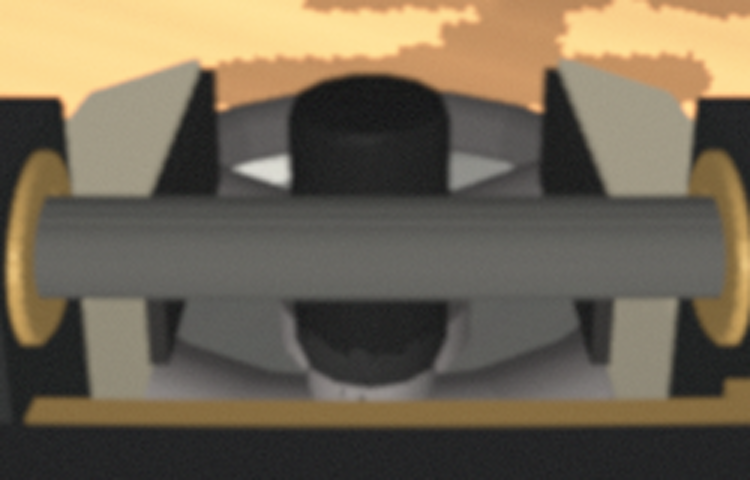

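{"fn": "apply_moves", "kwargs": {"rows": [[[0,-0.1,-0.1],0,2.0],[[0,-0.1,-0.1],0,2.0],[[0,-0.1,-0.1],0,2.0],[[0,-0.1,-0.1],0,2.0],[[0,-0.1,-0.1],0,2.0]]}}

```text
time: 2.8
tool_pos: [477.9, 103.6, 141.3]
tcp_rot: [-1.572, 0.0, 0.26]
contact_force: [0.1, -0.4, 0.8]
grip_width: 20.1
```

Run:
```python
from h import *
p,_,y=tool(); q=p[:2]-V0; print(p,y,q@VX,q@VYv,bot.get_obs()['contact_force'],bot.get_obs()['grip_width'])
```

```text
[477.9095859  103.55834179 141.27844629] 0.26027530554409806 -145.79667397241437 -0.7197575886065479 [ 0.05763508 -0.42656239  0.75345846] 20.144067107853427
```

Opening reads 20.1 mm, less than the 26 mm handle, so the grip may have missed. I'll look.

Run:
```python
from h import *
snap("wrist","w3"); snap("side","s3"); crop("pics/w3.png","pics/w3c.png",150,200,400,380,3); crop("pics/s3.png","pics/s3c.png",240,120,320,200,7)
print(bot.get_obs()['grip_width'], tool()[0])
```

```text
19.950102061428616 [477.93319728 103.55745028 141.27105229]
```

View pics/w3c.png

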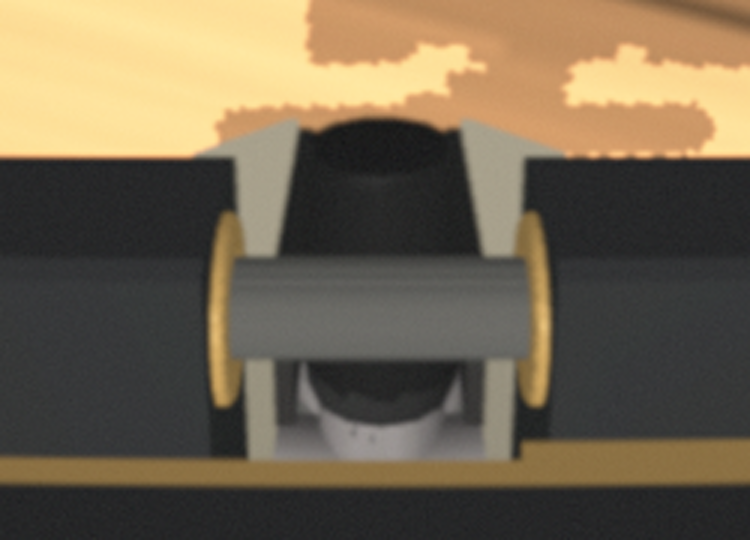

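View pics/s3c.png

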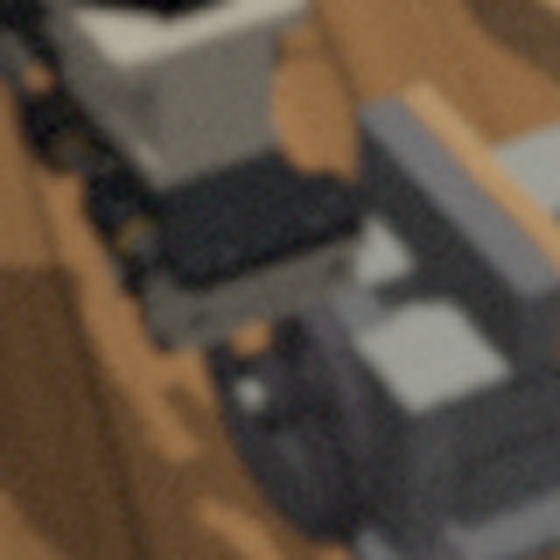

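{"fn": "apply_moves", "kwargs": {"rows": [[[0,0,0],0,0.5],[[0,0,0],0,0.5]]}}

```text
time: 3.15
tool_pos: [478.1, 103.6, 142.5]
tcp_rot: [-1.572, -0.001, 0.26]
contact_force: [-3.8, 0.3, 14.6]
grip_width: 14.2
```

Run:
```python
from h import *
snap("wrist","w4");  crop("pics/w4.png","pics/w4c.png",150,200,400,380,3)
print(bot.get_obs()['grip_width'], tool()[0])
```

```text
14.244134378958961 [478.10952797 103.63724146 142.61362718]
```

View pics/w4c.png

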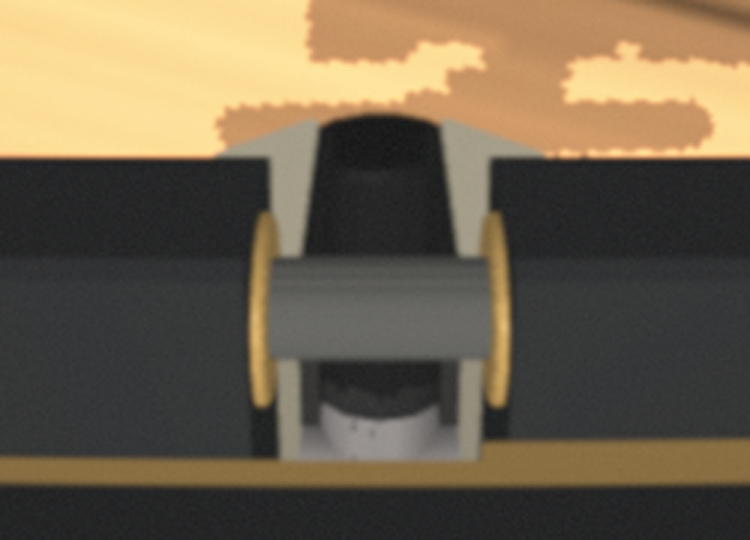

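{"fn": "apply_moves", "kwargs": {"rows": [[[0,0,0],0,5.0],[[0,0,0],0,5.0],[[0,-4.0,0],0,5.0],[[0,-7.0,0],0,5.0],[[0,-7.0,0],0,5.0]]}}

```text
time: 3.82
tool_pos: [479.2, 103.7, 214.3]
tcp_rot: [-1.573, -0.005, 0.26]
contact_force: [-0.1, 0.3, -0.4]
grip_width: 49.9
```

Run:
```python
from h import *
p,T,y=tool(); print(p,bot.get_obs()['grip_width'],bot.get_obs()['contact_force'])
snap("scene","c5"); snap("side","s5"); snap("wrist","w5")
C=cam("scene");S=cam("side");w=cam("wrist")
for n,cc in (("c",C),("s",S),("w",w)):
    print(n,proj(cc,[p,p+T@[0,14,25],p+T@[0,14,-25],p+T@[0,-42,0]]).round(1).tolist())
crop("pics/c5.png","pics/c5c.png",240,180,320,260,8);crop("pics/s5.png","pics/s5c.png",220,90,310,190,6)
```

```text
[479.23519775 103.74102756 214.33362174] 49.916179893193664 [-0.09798454  0.26985085 -0.35396909]
c [[289.2, 200.9], [295.7, 207.1], [282.6, 201.6], [289.4, 190.4]]
s [[262.5, 146.0], [258.3, 144.6], [267.1, 155.7], [262.0, 133.1]]
w [[273.2, 258.8], [321.0, 247.5], [225.7, 247.5], [272.5, 305.1]]
```

View pics/c5c.png

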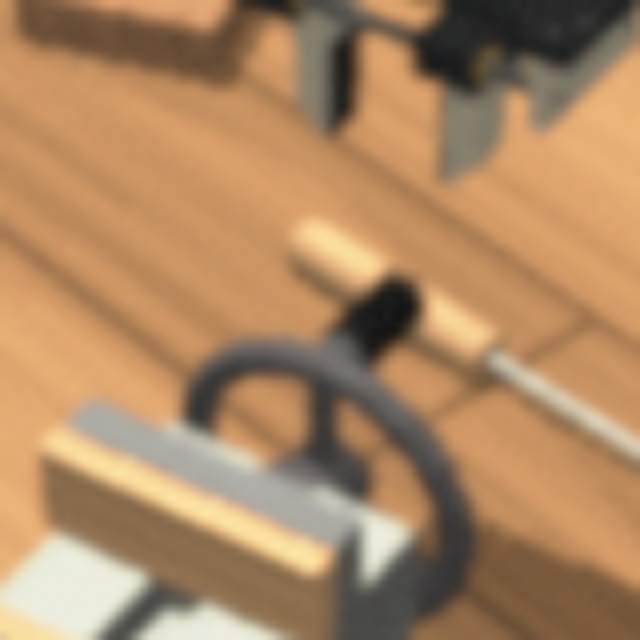

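View pics/s5c.png

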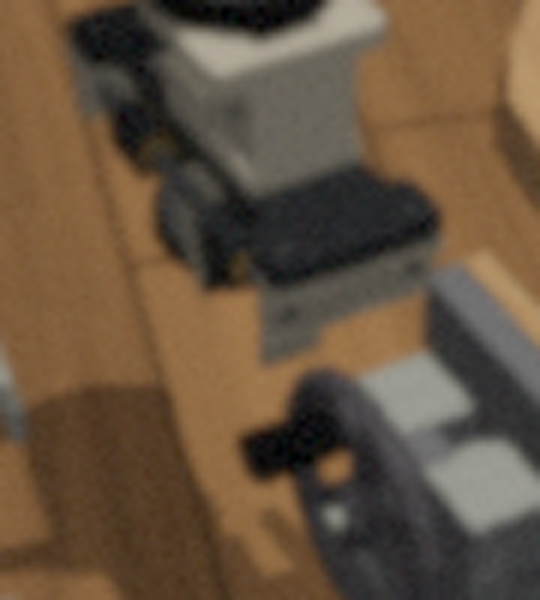

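Run:
```python
from h import *
p=np.array([479.2,103.7,214.3]);T=tool()[1]
for n,f,x0,y0,k in (("scene","c5",200,130,6),("side","s5",210,70,6)):
    c=cam(n); im=cv2.imread(f"pics/{f}.png")[y0:y0+100,x0:x0+130]; im=cv2.resize(im,None,fx=k,fy=k,interpolation=cv2.INTER_CUBIC)
    def ln(a,b,col):
        P=(proj(c,[p+T@np.array(a,float),p+T@np.array(b,float)])-[x0,y0]+.5)*k
        cv2.line(im,tuple(int(v) for v in P[0]),tuple(int(v) for v in P[1]),col,1)
    def box(xa,xb,ya,yb,za,zb,col):
        import itertools
        V=list(itertools.product((xa,xb),(ya,yb),(za,zb)))
        for i in range(8):
            for j in range(i):
                if sum(V[i][m]!=V[j][m] for m in range(3))==1: ln(V[i],V[j],col)
    box(-9.5,9.5,-6,-40,25,44,(0,0,255)); box(-9.5,9.5,-6,-40,-25,-44,(0,255,255)); box(-37.5,37.5,-52,-100,-95,95,(0,255,0))
    ln((0,0,0),(50,0,0),(255,0,0))
    cv2.imwrite(f"pics/box_{n}.png",im)
```

```text
(no output)
```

View pics/box_scene.png

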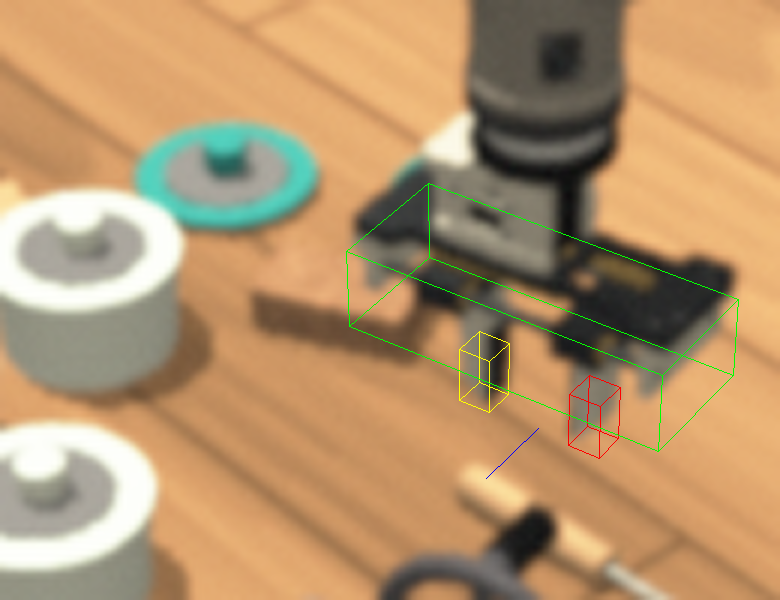

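View pics/box_side.png

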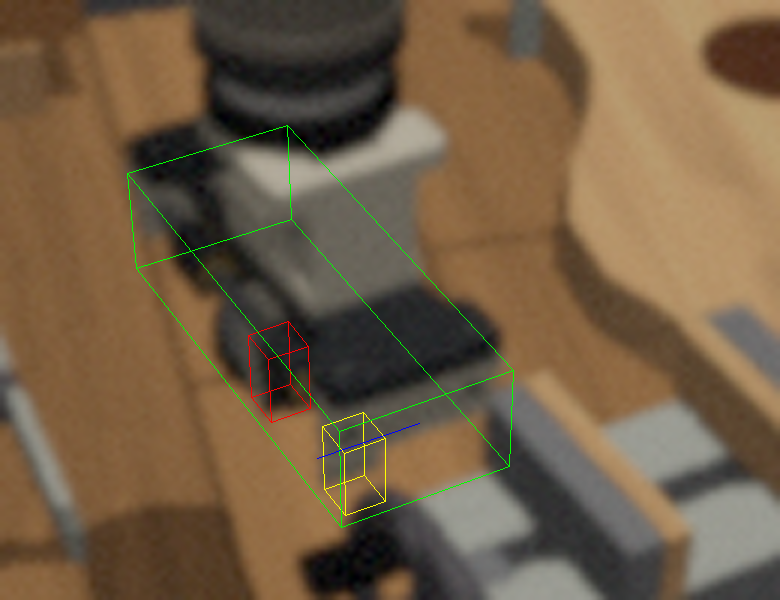

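Seen from all three cameras, the fingertips stand about 25 mm further back along the tool than the stated TCP offset. The missed grip with its upward force on the handle agrees with this. I'll go about 25 mm deeper and watch the force.

{"fn": "apply_moves", "kwargs": {"rows": [[[0,4.0,0.1],0,5.0],[[0,7.0,0.1],0,5.0],[[0,9.0,0.1],0,5.0],[[0,9.9,0.1],0,5.0],[[0,9.9,0.1],0,5.0]]}}

```text
time: 4.6
tool_pos: [476.4, 104.4, 111.6]
tcp_rot: [-1.571, 0.003, 0.26]
contact_force: [-0.8, -0.8, 0.3]
grip_width: 50.2
```

{"fn": "apply_moves", "kwargs": {"rows": [[[0,0,0],0,2.0],[[0,0,0],0,2.0],[[0,0,0],0,2.0],[[0,0,0],0,2.0]]}}

```text
time: 5.1
tool_pos: [476.7, 104.4, 112.1]
tcp_rot: [-1.571, 0.003, 0.26]
contact_force: [-0.1, -0.3, 2.4]
grip_width: 24.7
```

Run:
```python
from h import *
p,_,y=tool(); q=p[:2]-V0; o=bot.get_obs(); print(p,y,q@VX,q@VYv,o['contact_force'],o['moment'],o['grip_width'])
snap("wrist","w6");  crop("pics/w6.png","pics/w6c.png",150,200,400,380,3)
```

```text
[476.72485322 104.38835895 112.05351758] 0.26037998263394657 -146.72599124683387 0.38879526466215 [-0.0944644  -0.33228622  2.40811054] [-0.05802971  0.00454418 -0.01754777] 24.746344620575865
```

View pics/w6c.png

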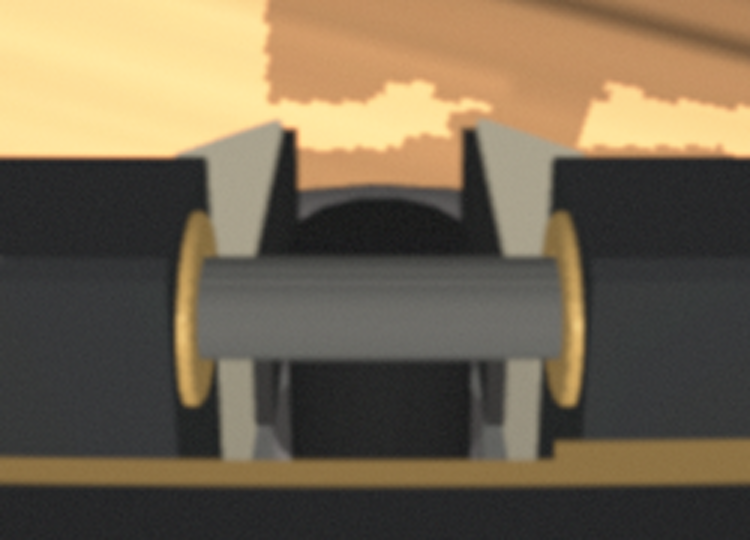

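The gripper now holds the handle, with the opening at 24.7 mm. I'll re-grip about 5 mm higher so the tips clear the bench at the bottom of the turn.

{"fn": "apply_moves", "kwargs": {"rows": [[[0,0,0],0,3.4],[[0,-0.5,0],0,3.4],[[0,-0.5,0],0,2.0],[[0,-0.5,0],0,2.0],[[0,-0.5,0],0,2.0]]}}

```text
time: 5.78
tool_pos: [476.9, 104.4, 117.2]
tcp_rot: [-1.572, 0.002, 0.26]
contact_force: [-0.1, -0.3, 3.3]
grip_width: 25.0
```

```bash
cat >> h.py <<'E'
CEN=None
def crank(angs,cen,grip=2.0):
    "angs deg absolute, cen=(vx,vy,z) of TCP-circle centre in vise frame"
    tg=[]
    for a in angs:
        t=np.radians(a); g=v2w(cen[0],cen[1]+60*np.sin(t)); tg.append((*g,cen[2]+60*np.cos(t),VY))
    rows(tg,grip)
def vstat(cen=None):
    o=bot.get_obs();p,_,y=tool(o); q=p[:2]-V0; v=(q@VX,q@VYv,p[2]); print("vise",np.round(v,1),"yaw",round(y,3),"F",np.round(o['contact_force'],1),"g",round(o['grip_width'],1))
    if cen is not None: print("ang",np.degrees(np.arctan2(v[1]-cen[1],v[2]-cen[2])),"r",np.hypot(v[1]-cen[1],v[2]-cen[2]))
    return v
E
python3 - <<'E'
from h import *
v=vstat(); c=(v[0],v[1],v[2]-60); print(c); crank([20,45,70,95,115],(-147,.5,57))
E
```

```text
vise [-146.5    0.4  117.2] yaw 0.26 F [-0.1 -0.3  3.3] g 25.0
(np.float64(-146.5061233654081), np.float64(0.383809717747873), np.float64(57.239353915708975))
[[np.float64(-0.05), np.float64(0.38), np.float64(2.06)], -0.002, 2.0]
[[np.float64(-0.05), np.float64(1.78), np.float64(4.26)], -0.002, 2.0]
[[np.float64(-0.05), np.float64(3.97), np.float64(5.65)], -0.002, 2.0]
[[np.float64(-0.05), np.float64(6.54), np.float64(5.99)], -0.002, 2.0]
[[np.float64(-0.04), np.float64(8.56), np.float64(5.46)], -0.002, 2.0]
```

{"fn": "apply_moves", "kwargs": {"rows": [[[0,0.36,2.05],0,2.0],[[0,1.4,3.86],0,2.0],[[0,3.0,5.2],0,2.0],[[0,4.96,5.91],0,2.0],[[0,7.04,5.91],0,2.0]]}}

```text
time: 6.4
tool_pos: [461.5, 160.8, 45.7]
tcp_rot: [-1.574, 0.002, 0.262]
contact_force: [3.4, -19.2, 6.0]
grip_width: 25.2
```

Run:
```python
from h import *
c=(-146.5,.4,57.2); vstat(c); crank([120,140,160,180,200],c)
snap("side","s7");crop("pics/s7.png","pics/s7c.png",240,100,350,210,6)
```

```text
vise [-146.8   58.8   45.7] yaw 0.262 F [  3.4 -19.2   6. ] g 25.2
ang 101.10272430612014 r 59.50806597813741
[[np.float64(0.03), np.float64(1.86), np.float64(-0.64)], 0.0, 2.0]
[[np.float64(0.04), np.float64(3.46), np.float64(-1.97)], 0.0, 2.0]
[[np.float64(0.04), np.float64(4.5), np.float64(-3.77)], 0.0, 2.0]
[[np.float64(0.04), np.float64(4.87), np.float64(-5.82)], 0.0, 2.0]
[[np.float64(0.04), np.float64(4.52), np.float64(-7.88)], 0.0, 2.0]
```

View pics/s7c.png

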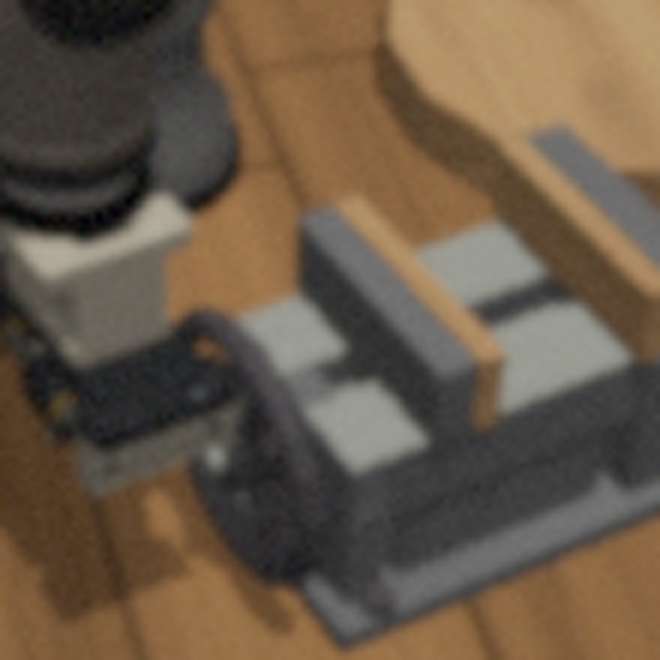

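{"fn": "apply_moves", "kwargs": {"rows": [[[-0.05,1.86,-0.75],0,2.0],[[-0.05,3.46,-2.05],0,2.0],[[-0.05,4.5,-3.85],0,2.0]]}}

```text
time: 6.82
tool_pos: [472.3, 121.9, -0.7]
tcp_rot: [-1.576, 0.001, 0.263]
contact_force: [-3.7, -9.6, 34.3]
grip_width: 24.9
```

Run:
```python
from h import *
c=(-147,-.2,57.2); vstat(c); crank([175,195,215,235,255],c)
snap("scene","c8");crop("pics/c8.png","pics/c8c.png",220,180,330,290,6)
```

```text
vise [-146.5   18.4   -0.7] yaw 0.263 F [-3.7 -9.6 34.3] g 24.9
ang 162.178554125206 r 60.79000079096604
[[np.float64(-0.05), np.float64(0.2), np.float64(-1.34)], 0.001, 2.0]
[[np.float64(-0.06), np.float64(0.03), np.float64(-3.41)], 0.001, 2.0]
[[np.float64(-0.06), np.float64(-0.84), np.float64(-5.31)], 0.001, 2.0]
[[np.float64(-0.06), np.float64(-2.31), np.float64(-6.79)], 0.001, 2.0]
[[np.float64(-0.06), np.float64(-4.19), np.float64(-7.68)], 0.001, 2.0]
```

View pics/c8c.png

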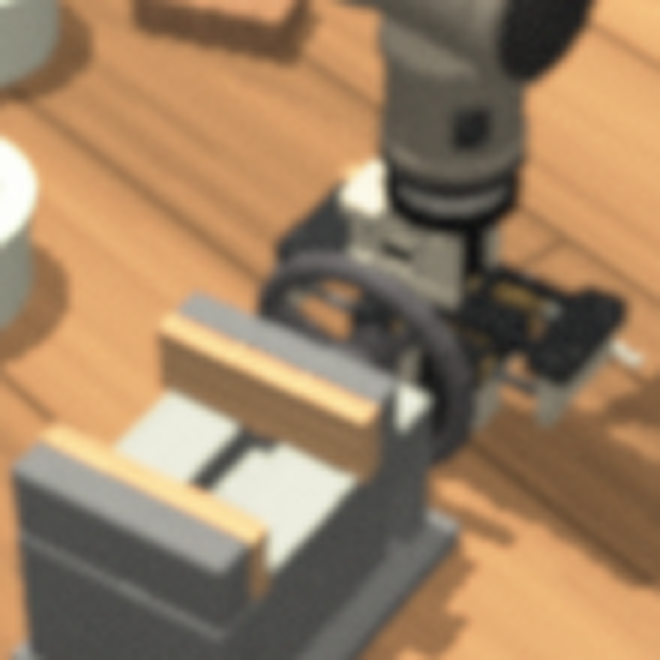

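Vertical force is up to 34 N, so I'll ease the path upward a little before going on.

{"fn": "apply_moves", "kwargs": {"rows": [[[0,-0.15,-0.6],0,2.0],[[0,-0.15,-1.2],0,2.0]]}}

```text
time: 7.12
tool_pos: [475.4, 109.4, -1.9]
tcp_rot: [-1.576, 0.002, 0.262]
contact_force: [6.8, 7.4, -24.0]
grip_width: 24.9
```

Run:
```python
from h import *
c=(-147,-.2,57.2); vstat(c); print(bot.get_obs()['moment'])
snap("wrist","w9");snap("side","s9");crop("pics/s9.png","pics/s9c.png",240,100,350,210,6)
```

```text
vise [-146.7    5.5   -1.9] yaw 0.262 F [  6.8   7.4 -24. ] g 24.9
ang 174.45496811504586 r 59.363891743773785
[ 1.1348936  -0.96792665  0.11623481]
```

View pics/s9c.png

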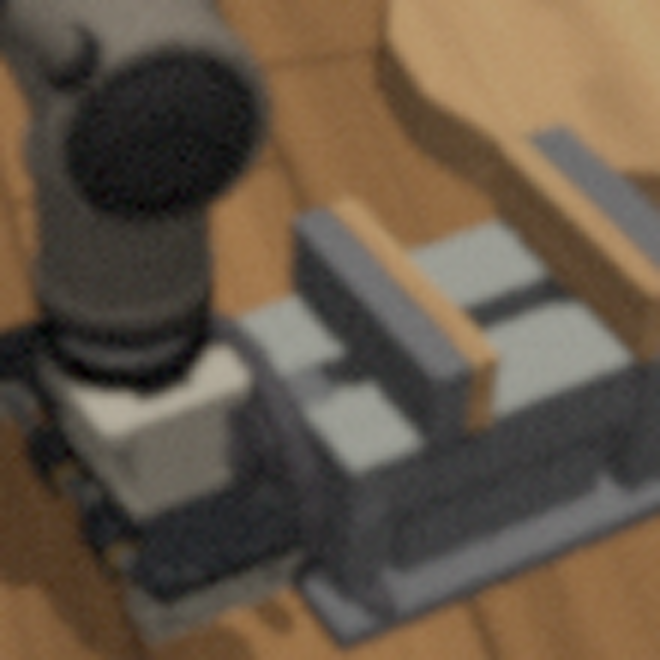

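View pics/w9.png

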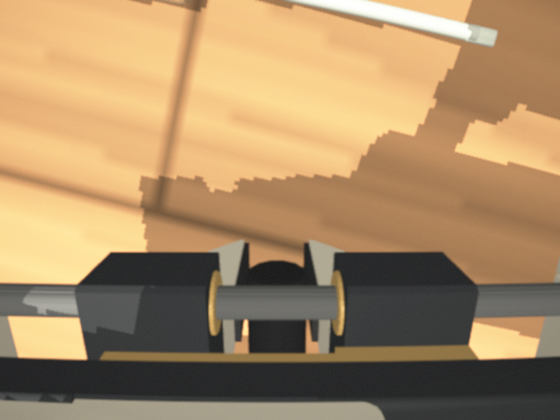

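Run:
```python
from h import *
c=(-147,0,57.5); vstat(c); crank([195,215,235,255,275],c)
```

```text
vise [-146.7    4.9   -2.1] yaw 0.262 F [  6.5   1.9 -21.3] g 24.9
ang 175.26488039369195 r 59.78256869797768
[[np.float64(-0.03), np.float64(-0.15), np.float64(-2.05)], 0.0, 2.0]
[[np.float64(-0.03), np.float64(-1.02), np.float64(-3.94)], 0.0, 2.0]
[[np.float64(-0.04), np.float64(-2.49), np.float64(-5.42)], 0.0, 2.0]
[[np.float64(-0.04), np.float64(-4.37), np.float64(-6.31)], 0.0, 2.0]
[[np.float64(-0.05), np.float64(-6.44), np.float64(-6.51)], 0.0, 2.0]
```

{"fn": "apply_moves", "kwargs": {"rows": [[[0,-0.1,-2.05],0,2.0],[[0,-1.0,-3.94],0,2.0],[[0,-2.49,-5.42],0,2.0],[[0,-4.37,-6.31],0,2.0],[[0,-6.44,-6.51],0,2.0]]}}

```text
time: 7.85
tool_pos: [492.8, 45.5, 62.1]
tcp_rot: [-1.577, 0.003, 0.262]
contact_force: [2.5, 2.2, -3.8]
grip_width: 25.0
```

Run:
```python
from h import *
c=(-147,0,57.5); vstat(c); crank([295,315,335,355,375],c)
```

```text
vise [-146.5  -60.7   62.1] yaw 0.262 F [ 2.5  2.2 -3.8] g 25.0
ang -85.6687645590999 r 60.84811658181752
[[np.float64(-0.06), np.float64(-2.08), np.float64(0.62)], -0.0, 2.0]
[[np.float64(-0.07), np.float64(-3.79), np.float64(1.8)], -0.0, 2.0]
[[np.float64(-0.07), np.float64(-5.0), np.float64(3.5)], -0.0, 2.0]
[[np.float64(-0.07), np.float64(-5.55), np.float64(5.51)], -0.0, 2.0]
[[np.float64(-0.07), np.float64(-5.38), np.float64(7.59)], -0.0, 2.0]
```

{"fn": "apply_moves", "kwargs": {"rows": [[[0,-2.08,0.55],0,2.0],[[0,-3.79,1.7],0,2.0],[[0,-5.0,3.4],0,2.0],[[0,-5.55,5.4],0,2.0],[[0,-5.38,7.5],0,2.0]]}}

```text
time: 8.48
tool_pos: [472.6, 119.0, 115.2]
tcp_rot: [-1.578, 0.004, 0.262]
contact_force: [3.3, -5.3, -12.2]
grip_width: 25.1
```

Run:
```python
from h import *
c=(-146.7,-1,57.5); vstat(c); crank([35,57,79,101,123],c)
```

```text
vise [-146.9   15.6  115.2] yaw 0.262 F [  3.3  -5.3 -12.2] g 25.1
ang 16.031128301695173 r 60.06521930276029
[[np.float64(0.02), np.float64(0.85), np.float64(1.79)], 0.0, 2.0]
[[np.float64(0.03), np.float64(2.48), np.float64(3.39)], 0.0, 2.0]
[[np.float64(0.04), np.float64(4.6), np.float64(4.26)], 0.0, 2.0]
[[np.float64(0.05), np.float64(6.89), np.float64(4.28)], 0.0, 2.0]
[[np.float64(0.06), np.float64(9.02), np.float64(3.43)], 0.0, 2.0]
```

{"fn": "apply_moves", "kwargs": {"rows": [[[0,0.85,1.79],0,2.0],[[0,2.48,3.39],0,2.0],[[0,4.6,4.26],0,2.0],[[0,6.89,4.28],0,2.0],[[0,9.02,3.43],0,2.0]]}}

```text
time: 9.1
tool_pos: [463.6, 152.1, 24.1]
tcp_rot: [-1.578, 0.003, 0.263]
contact_force: [1.0, -13.6, 10.4]
grip_width: 24.7
```

Run:
```python
from h import *
c=(-146.7,-1,57.5); vstat(c); crank([143,163,183,203,223],c)
```

```text
vise [-147.    49.9   24.1] yaw 0.263 F [  1.  -13.6  10.4] g 24.7
ang 123.24198309504337 r 60.84844026194149
[[np.float64(0.04), np.float64(1.47), np.float64(-1.47)], 0.001, 2.0]
[[np.float64(0.04), np.float64(2.43), np.float64(-3.32)], 0.001, 2.0]
[[np.float64(0.03), np.float64(2.7), np.float64(-5.38)], 0.001, 2.0]
[[np.float64(0.03), np.float64(2.24), np.float64(-7.42)], 0.001, 2.0]
[[np.float64(0.02), np.float64(1.12), np.float64(-9.17)], 0.001, 2.0]
```

{"fn": "apply_moves", "kwargs": {"rows": [[[0,1.42,-1.5],0,2.0],[[0,2.33,-3.35],0,2.0],[[0,2.6,-5.4],0,2.0],[[0,2.2,-7.4],0,2.0],[[0,1.1,-9.1],0,2.0]]}}

```text
time: 9.72
tool_pos: [487.7, 64.1, 12.8]
tcp_rot: [-1.578, 0.004, 0.264]
contact_force: [2.2, 3.6, -1.0]
grip_width: 25.2
```

Run:
```python
from h import *
c=(-146.7,-1,57.5); vstat(c); crank([243,263,280,295,305],c)
```

```text
vise [-146.6  -41.3   12.8] yaw 0.264 F [ 2.2  3.6 -1. ] g 25.2
ang -137.94508673380926 r 60.190618599056776
[[np.float64(-0.02), np.float64(-1.74), np.float64(-1.33)], 0.002, 2.0]
[[np.float64(-0.03), np.float64(-3.72), np.float64(-1.95)], 0.002, 2.0]
[[np.float64(-0.04), np.float64(-5.5), np.float64(-1.92)], 0.002, 2.0]
[[np.float64(-0.04), np.float64(-6.99), np.float64(-1.46)], 0.002, 2.0]
[[np.float64(-0.04), np.float64(-7.9), np.float64(-0.94)], 0.002, 2.0]
```

{"fn": "apply_moves", "kwargs": {"rows": [[[0,-1.74,-1.33],0,2.0],[[0,-3.72,-1.95],0,2.0],[[0,-5.5,-1.92],0,2.0],[[0,-7.0,-1.46],0,2.0],[[0,-7.9,-0.94],0,2.0]]}}

```text
time: 10.35
tool_pos: [489.9, 56.3, 92.4]
tcp_rot: [-1.578, 0.004, 0.264]
contact_force: [-0.1, 0.4, -4.4]
grip_width: 25.3
```

Run:
```python
from h import *
c=(-146.7,-1,57.5); vstat(c); crank([312,318,322,325,328],c)
```

```text
vise [-146.5  -49.5   92.4] yaw 0.264 F [-0.1  0.4 -4.4] g 25.3
ang -54.2851963008269 r 59.73037624944253
[[np.float64(-0.02), np.float64(-0.53), np.float64(0.39)], 0.002, 2.0]
[[np.float64(-0.02), np.float64(-0.98), np.float64(0.83)], 0.002, 2.0]
[[np.float64(-0.02), np.float64(-1.25), np.float64(1.15)], 0.002, 2.0]
[[np.float64(-0.02), np.float64(-1.44), np.float64(1.4)], 0.002, 2.0]
[[np.float64(-0.02), np.float64(-1.61), np.float64(1.66)], 0.002, 2.0]
```

{"fn": "apply_moves", "kwargs": {"rows": [[[0,-0.53,0.39],0,2.0],[[0,-0.98,0.83],0,2.0],[[0,-1.15,1.05],0,2.0],[[0,-1.25,1.15],0,2.0]]}}

```text
time: 10.85
tool_pos: [486.7, 67.7, 104.6]
tcp_rot: [-1.578, 0.004, 0.264]
contact_force: [0.0, 0.1, -4.0]
grip_width: 24.6
```

Run:
```python
from h import *
c=(-146.7,-1,57.5); vstat(c); crank([324,326,328,330],c)
```

```text
vise [-146.6  -37.7  104.6] yaw 0.264 F [ 0.   0.1 -4. ] g 24.6
ang -37.90182356227601 r 59.70252165914106
[[np.float64(-0.01), np.float64(-0.14), np.float64(0.14)], 0.002, 2.0]
[[np.float64(-0.01), np.float64(-0.27), np.float64(0.31)], 0.002, 2.0]
[[np.float64(-0.01), np.float64(-0.38), np.float64(0.49)], 0.002, 2.0]
[[np.float64(-0.01), np.float64(-0.49), np.float64(0.66)], 0.002, 2.0]
```

{"fn": "apply_moves", "kwargs": {"rows": [[[0,-0.14,0.14],0,2.0],[[0,-0.22,0.26],0,2.0],[[0,-0.22,0.26],0,2.0]]}}

```text
time: 11.22
tool_pos: [486.4, 68.4, 105.4]
tcp_rot: [-1.58, 0.005, 0.264]
contact_force: [6.2, -8.5, -15.5]
grip_width: 25.0
```

Run:
```python
from h import *
c=(-146.7,-1,57.5); vstat(c); crank([328,330,332],c)
```

```text
vise [-146.7  -36.9  105.4] yaw 0.264 F [  6.2  -8.5 -15.5] g 25.0
ang -36.8592515082287 r 59.85102761306341
[[np.float64(-0.0), np.float64(-0.3), np.float64(0.41)], 0.002, 2.0]
[[np.float64(-0.0), np.float64(-0.41), np.float64(0.59)], 0.002, 2.0]
[[np.float64(-0.0), np.float64(-0.52), np.float64(0.77)], 0.002, 2.0]
```

{"fn": "apply_moves", "kwargs": {"rows": [[[0,-0.25,0.33],0,2.0],[[0,-0.25,0.33],0,2.0]]}}

```text
time: 11.48
tool_pos: [486.1, 68.5, 105.8]
tcp_rot: [-1.585, 0.007, 0.265]
contact_force: [8.1, -15.7, -21.2]
grip_width: 25.1
```

Run:
```python
from h import *
c=(-146.7,-1,57.5); v=vstat(c); crank([310,290,270,250,232.5],c)
```

```text
vise [-146.9  -36.7  105.8] yaw 0.265 F [  8.1 -15.7 -21.2] g 25.1
ang -36.46070957184453 r 60.108261464430655
[[np.float64(0.03), np.float64(0.99), np.float64(-1.01)], 0.003, 2.0]
[[np.float64(0.04), np.float64(2.81), np.float64(-2.03)], 0.003, 2.0]
[[np.float64(0.05), np.float64(4.87), np.float64(-2.36)], 0.003, 2.0]
[[np.float64(0.07), np.float64(6.91), np.float64(-1.97)], 0.003, 2.0]
[[np.float64(0.08), np.float64(8.5), np.float64(-1.07)], 0.003, 2.0]
```

The end stop is felt: the handle is stuck at about 323° with the reaction rising to 27 N. Now I'll back off a quarter turn.

{"fn": "apply_moves", "kwargs": {"rows": [[[0,0.99,-1.0],0,2.0],[[0,2.81,-2.0],0,2.0],[[0,4.87,-2.3],0,2.0],[[0,6.91,-1.9],0,2.0],[[0,8.5,-1.05],0,2.0]]}}

```text
time: 12.1
tool_pos: [489.5, 56.8, 20.7]
tcp_rot: [-1.585, 0.005, 0.264]
contact_force: [-0.8, 6.3, 7.6]
grip_width: 24.8
```

Run:
```python
from h import *
c=(-146.7,-1,57.5); v=vstat(c); crank([232.5,231.5],c)
```

```text
vise [-146.7  -48.9   20.7] yaw 0.264 F [-0.8  6.3  7.6] g 24.8
ang -127.57060154925865 r 60.37276745525821
[[np.float64(0.0), np.float64(-0.03), np.float64(0.02)], 0.002, 2.0]
[[np.float64(0.0), np.float64(0.05), np.float64(0.09)], 0.002, 2.0]
```

{"fn": "apply_moves", "kwargs": {"rows": [[[0,0.07,0.1],0,2.0],[[0,0.07,0.1],0,2.0],[[0,0.07,0.1],0,5.0],[[0,0.07,0.1],0,5.0],[[0,0.07,0.1],0,5.0]]}}

```text
time: 12.72
tool_pos: [489.4, 57.5, 20.2]
tcp_rot: [-1.585, 0.005, 0.264]
contact_force: [-0.4, -0.2, 0.4]
grip_width: 48.3
```

Run:
```python
from h import *
c=(-146.7,-1,57.5); v=vstat(c)
```

```text
vise [-146.6  -48.1   20.2] yaw 0.264 F [-0.4 -0.2  0.4] g 48.3
ang -128.32219460322415 r 60.08489576685448
```

{"fn": "apply_moves", "kwargs": {"rows": [[[-3.5,0,0],0,5.0],[[-3.5,-3.0,0],0,5.0],[[-3.5,-9.0,0],0,5.0],[[-3.5,-15.0,0],0,5.0],[[-3.5,-21.0,0],0,5.0]]}}

```text
time: 13.35
tool_pos: [455.4, 51.6, 232.7]
tcp_rot: [-1.586, 0.004, 0.264]
contact_force: [1.3, -0.0, 0.2]
grip_width: 49.9
```

Run:
```python
from h import *
vstat(); w=cam("wrist"); snap("wrist","w10"); snap("scene","c10"); crop("pics/c10.png","pics/c10c.png",210,210,310,310,6)
rows([(605,-170,235,-.3)],5)
```

```text
vise [-181.   -45.1  232.7] yaw 0.264 F [ 1.3 -0.   0.2] g 49.9
[[np.float64(8.32), np.float64(0.72), np.float64(-25.19)], 0.564, 5]
```

View pics/c10c.png

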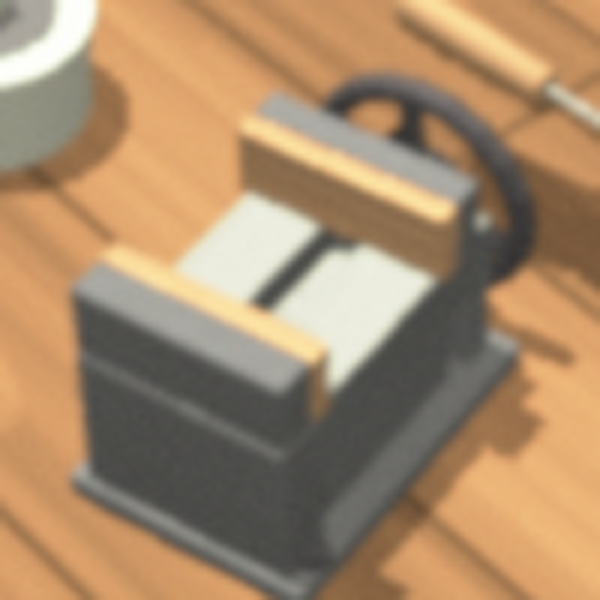

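View pics/w10.png

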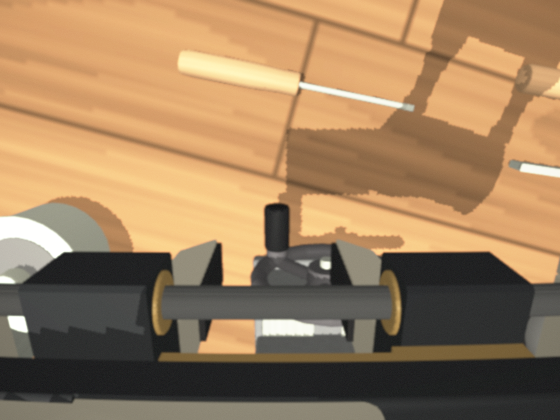

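Run:
```python
from h import *
w=cam("wrist")
for th in (225,231.1,237):
    t=np.radians(th); print(th,proj(w,[(*v2w(-147,60*np.sin(t)),85+60*np.cos(t)),(*v2w(-101,60*np.sin(t)),85+60*np.cos(t))]).round(1).tolist())
im=cv2.imread("pics/w10.png"); print(im[225,258:295].sum(1)); print(im[235,258:295].sum(1))
```

```text
225 [[282.1, 200.5], [281.8, 242.4]]
231.1 [[277.8, 201.9], [277.7, 244.2]]
237 [[274.1, 203.3], [274.1, 246.1]]
[582 585 581 584 564 506 355 201 131 123 132 135 140 151 156 162 164 176
 169 165 156 154 149 135 132 123 122 107 114 107 154 259 363 409 424 424
 420]
[596 597 595 594 586 538 418 245 138 129 129 138 142 151 159 154 169 157
 157 147 145 143 145 130 126 128 116 114 100 101 175 297 380 400 403 406
 405]
```

{"fn": "apply_moves", "kwargs": {"rows": [[[8.3,0.7,-25.2],0.564,5.0],[[8.3,0.7,-25.2],0.564,5.0],[[8.3,0.7,-25.2],0.564,5.0],[[8.3,0.7,-25.2],0.564,5.0],[[8.3,0.7,-25.2],0.564,5.0]]}}

```text
time: 14.08
tool_pos: [605.6, -173.7, 233.3]
tcp_rot: [-1.583, -0.015, -0.303]
contact_force: [-0.4, 0.9, -0.8]
grip_width: 50.6
```

Run:
```python
from h import *
w=cam("wrist"); snap("wrist","w11"); p,T,y=tool(); print(p,y)
im=cv2.imread("pics/w11.png"); 
print(proj(w,[(622,-174,74),(621,-174,100)]))
np.save("w11.npy",np.array([w[0]['rvec'],w[0]['tvec']]))
```

```text
[ 605.84211126 -174.1203445   233.20634183] -0.30357296280902935
[[282.79963569 195.05615193]
 [282.59829677 202.45472196]]
```

View pics/w11.png

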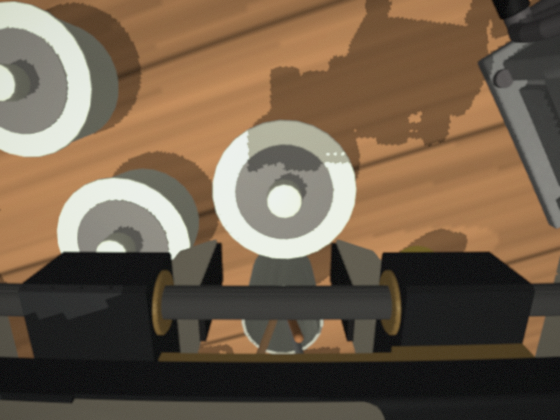

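Wrist view: the lid of the tub next to the vise is centred at about (284,190), its knob at (285,200). The tin sits below it at (283,330), and the glue bottle is outside the finger zone.

Run:
```python
from h import *
w=cam("wrist"); im=cv2.imread("pics/w11.png")
m=(im.min(2)>190).astype(np.uint8); n,l,s,c=cv2.connectedComponentsWithStats(m)
for i in range(1,n):
    if s[i][4]>400: print(s[i],c[i].round(1))
print("knob",onz(w,(285,200.5),100),"disc",onz(w,(284.5,189.5),74))
K=onz(w,(285,200.5),100)
rows([(K[0],K[1],120,-.3),(K[0],K[1],67,-.3)],5)
```

```text
[   0    3   91  153 5260] [49.9 82.5]
[ 213  132  143  126 5590] [278.8 207.1]
[  58  179  132   79 3868] [119.8 210.7]
[268 185  33  33 839] [283.8 200.9]
knob [ 620.18325561 -172.0192757   100.        ] disc [ 617.66667098 -171.45225152   74.        ]
[[np.float64(1.13), np.float64(11.33), np.float64(0.77)], -0.004, 5]
[[np.float64(1.05), np.float64(16.63), np.float64(0.84)], -0.004, 5]
```

{"fn": "apply_moves", "kwargs": {"rows": [[[1.1,6.0,0.7],0,5.0],[[1.1,11.0,0.7],0,5.0],[[1.1,14.5,0.7],0,5.0],[[1.1,16.3,0.7],0,5.0],[[1.1,16.5,0.7],0,5.0]]}}

```text
time: 14.75
tool_pos: [619.7, -172.9, 67.6]
tcp_rot: [-1.583, -0.013, -0.303]
contact_force: [0.5, -0.1, 0.9]
grip_width: 49.7
```

{"fn": "apply_moves", "kwargs": {"rows": [[[0,0,0],0,2.2],[[0,0,0],0,2.2],[[0,0,0],0,2.2],[[0,0,0],0,2.2]]}}

```text
time: 15.25
tool_pos: [620.4, -173.1, 69.0]
tcp_rot: [-1.583, -0.016, -0.303]
contact_force: [-0.1, 1.5, 6.5]
grip_width: 30.5
```

{"fn": "apply_moves", "kwargs": {"rows": [[[0,-2.0,0],0,2.2],[[0,-6.0,0],0,2.2],[[0,-9.0,0],0,2.2],[[-5.0,-9.0,2.0],0,2.2],[[-10.0,-9.0,5.0],0,2.2]]}}

```text
time: 15.88
tool_pos: [537.8, -93.9, 156.8]
tcp_rot: [-1.583, -0.016, -0.305]
contact_force: [0.7, 1.0, -1.5]
grip_width: 30.3
```

Run:
```python
from h import *
p,T,y=tool(); print(p,y,bot.get_obs()['grip_width'],bot.get_obs()['contact_force'])
snap("side","s12"); snap("wrist","w12"); crop("pics/s12.png","pics/s12c.png",240,180,440,390,2.8)
rows([(475,-75,60,-.3),(475,-75,10,-.3)],2.2)
```

```text
[537.77831834 -93.8521306  156.75997954] -0.30488751889168375 30.287622749982237 [ 0.74175856  1.04803026 -1.54163524]
[[np.float64(-6.14), np.float64(9.54), np.float64(-0.2)], -0.001, 2.2]
[[np.float64(-6.18), np.float64(14.54), np.float64(-0.15)], -0.001, 2.2]
```

View pics/s12c.png

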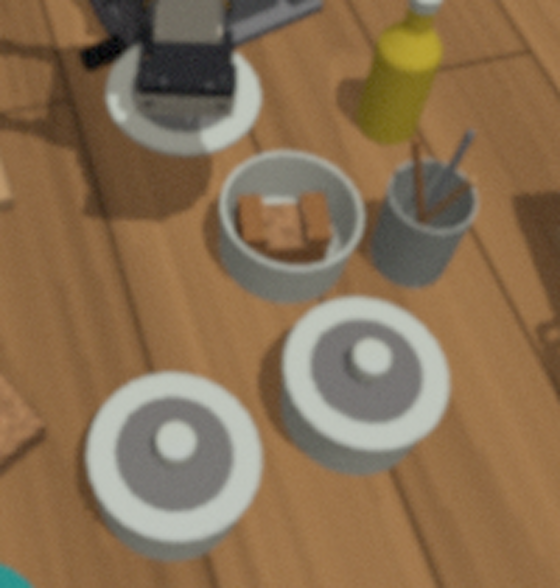

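View pics/w12.png

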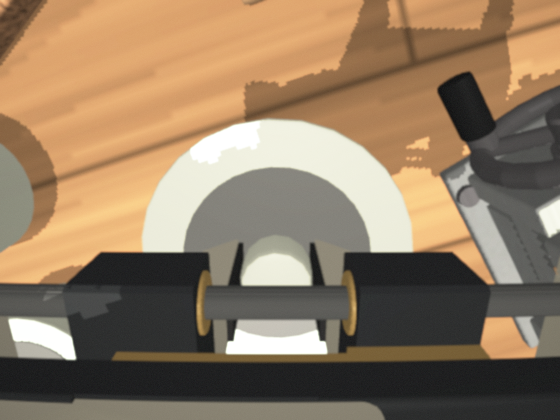

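The open tub shows two brown prongs with a cork notch between, at crop (252,218) and (316,215). That is the U-notched neck rest, so the first tub is the right one. Next I lay the lid down.

{"fn": "apply_moves", "kwargs": {"rows": [[[-6.5,4.0,-1.0],0,2.2],[[-6.5,9.5,-1.0],0,2.2],[[-6.5,13.0,-1.0],0,2.2],[[-6.5,14.5,-1.0],0,2.2],[[-6.5,14.7,-1.0],0,2.2]]}}

```text
time: 16.6
tool_pos: [469.2, -82.4, 7.5]
tcp_rot: [-1.582, -0.007, -0.301]
contact_force: [0.5, -0.0, -0.2]
grip_width: 30.5
```

{"fn": "apply_moves", "kwargs": {"rows": [[[0,0.1,0],0,2.2],[[0,0.1,0],0,5.0],[[0,0.1,0],0,5.0],[[0,-5.0,0],0,5.0],[[0,-11.0,0],0,5.0]]}}

```text
time: 17.23
tool_pos: [468.2, -80.8, 118.5]
tcp_rot: [-1.582, -0.005, -0.301]
contact_force: [1.3, 0.3, 0.6]
grip_width: 49.7
```

Run:
```python
from h import *
p,T,y=tool(); print(p,y,bot.get_obs()['grip_width'],bot.get_obs()['contact_force'])
rows([(610,-170,235,-.3)],5)
```

```text
[468.18493632 -80.77203867 118.46338789] -0.3009669212276189 49.67555158211248 [1.26870249 0.3400465  0.6061269 ]
[[np.float64(16.25), np.float64(-11.52), np.float64(-4.45)], -0.001, 5]
```

{"fn": "apply_moves", "kwargs": {"rows": [[[3.0,-6.0,-1.0],0,6.0],[[16.2,-11.5,-4.5],0,6.0],[[16.2,-11.5,-4.5],0,6.0],[[16.2,-11.5,-4.5],0,6.0],[[16.2,-11.5,-4.5],0,6.0]]}}

```text
time: 17.85
tool_pos: [610.3, -171.2, 235.1]
tcp_rot: [-1.582, -0.007, -0.302]
contact_force: [-1.0, 0.5, -0.7]
grip_width: 60.1
```

Run:
```python
from h import *
p,T,y=tool(); print(p,y); w=cam("wrist"); print(w[0]['rvec'],w[0]['tvec'])
snap("wrist","w13"); snap("side","s13"); crop("pics/w13.png","pics/w13c.png",190,90,390,270,4); crop("pics/s13.png","pics/s13c.png",300,220,390,300,8)
```

```text
[ 610.27262565 -171.22542591  235.09774372] -0.30177541126463003
[-2.32921535 -1.71779994 -0.23399517] [ -15.4325575  -648.13134518  230.07013612]
```

View pics/w13c.png

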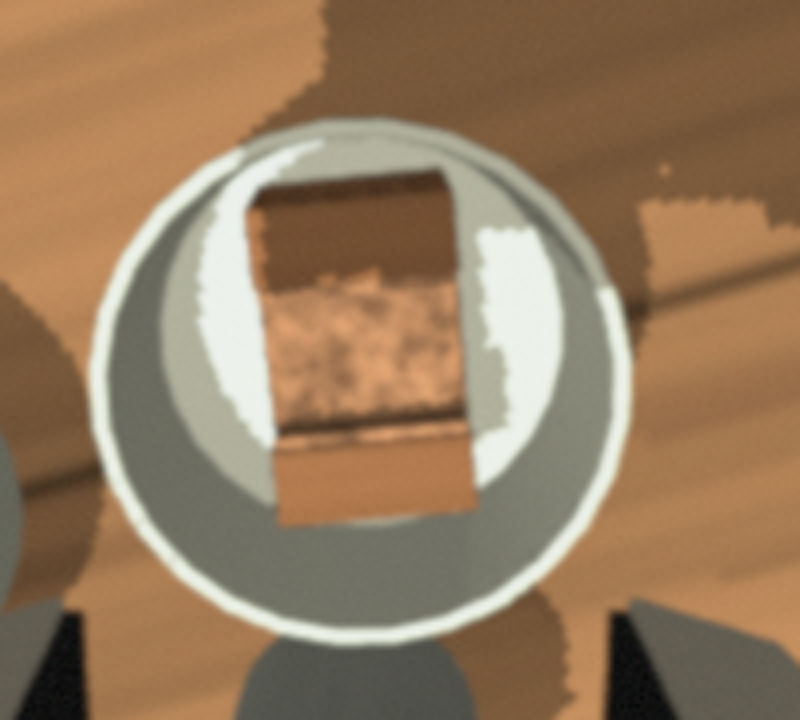

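View pics/s13c.png

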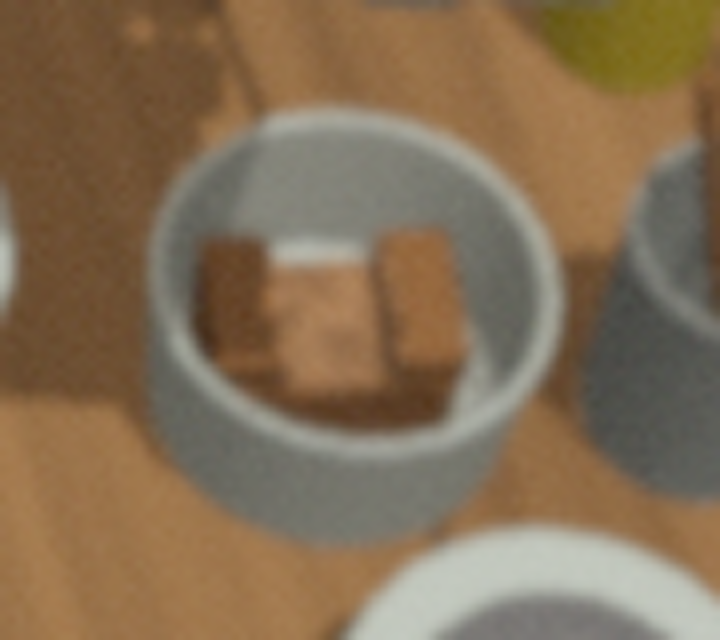

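The wrist view shows the block's top corners at crop (250,208), (450,197), (477,510) and (280,525), with the cork notch in the middle. I'll measure from those.

Run:
```python
from h import *
w=cam("wrist");S=cam("side")
W=lambda x,y:(190+(x+.5)/4-.5,90+(y+.5)/4-.5)
s=lambda x,y:(300+(x+.5)/8-.5,220+(y+.5)/8-.5)
for a,b in ((W(477,510),s(453,231)),(W(450,197),s(207,238)),(W(280,525),s(465,365))):
    X,e=tri(w,a,S,b); print(X.round(1),np.round(e,1))
P=[onz(w,W(*q),54)[:2] for q in ((250,208),(450,197),(477,510),(280,525))]
P=np.array(P); print(P.round(1)); c=P.mean(0); d=(P[2]+P[3]-P[0]-P[1])/2; print("c",c,"len",np.hypot(*d),"yaw",np.arctan2(d[1],d[0]), "wid",np.linalg.norm((P[1]+P[2]-P[0]-P[3])/2))
print("rim centre",onz(w,W(362,380),68))
yaw=np.arctan2(d[1],d[0]); rows([(c[0],c[1],120,yaw),(c[0],c[1],10,yaw)],6)
```

```text
[ 663.  -153.2   46.7] [2.4 2.4]
[ 584.2 -138.2   50.5] [1.9 1.9]
[ 650.  -201.8   47.2] [0.5 0.5]
[[ 570.5 -183.2]
 [ 581.9 -137.8]
 [ 657.8 -152.8]
 [ 647.3 -200.7]]
c [ 614.38502005 -168.60110421] len 78.09709394943279 yaw -0.2094873506895683 wid 47.91215128202134
rim centre [ 614.57220138 -169.27019083   68.        ]
[[np.float64(0.49), np.float64(11.41), np.float64(0.41)], -0.091, 6]
[[np.float64(0.46), np.float64(22.41), np.float64(0.54)], -0.091, 6]
```

{"fn": "apply_moves", "kwargs": {"rows": [[[0.6,5.0,0.4],-0.09,6.2],[[0.6,10.0,0.4],-0.09,6.2],[[0.6,12.5,0.4],-0.09,6.2],[[0.6,12.5,0.4],-0.09,6.2]]}}

```text
time: 18.45
tool_pos: [612.9, -167.7, 107.0]
tcp_rot: [-1.581, 0.004, -0.21]
contact_force: [0.0, 0.1, -0.1]
grip_width: 61.5
```

Run:
```python
from h import *
p,T,y=tool(); print(p,y); w=cam("wrist")
snap("wrist","w14"); crop("pics/w14.png","pics/w14c.png",150,120,400,300,3.2)
print(proj(w,p),proj(w,p+T@[-10,-11,0]))
```

```text
[ 612.92395484 -167.74856688  106.97992609] -0.21040928390385316
[[274.90412038 253.51013979]] [[274.81027121 243.34549944]]
```

View pics/w14c.png

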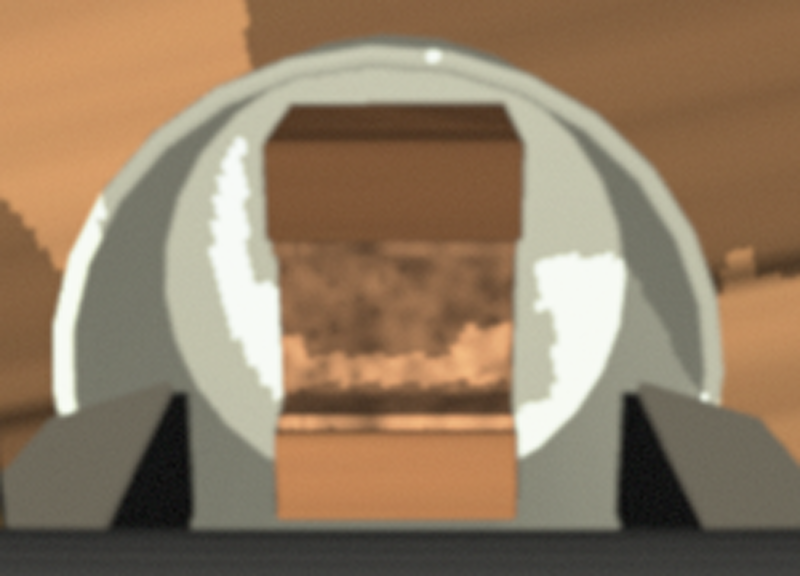

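Run:
```python
from h import *
p,T,y=tool(); w=cam("wrist")
W=lambda x,q:(150+(x+.5)/3.2-.5,120+(q+.5)/3.2-.5)
for q in ((265,140),(522,140),(518,520),(277,520),(396,330)):
    X=onz(w,W(*q),54); print(X.round(1),(T.T@(X-p)).round(1))
print("rim", [(T.T@(onz(w,W(*q),68)-p)).round(1).tolist() for q in ((387,38),(53,370),(722,370))])
```

```text
[ 574.6 -187.2   54. ] [-35.   55.3 -26.2]
[ 584.7 -139.2   54. ] [-35.1  54.8  22.9]
[ 663.9 -154.7   54. ] [45.5 54.8 24.3]
[ 653.6 -204.2   54. ] [ 45.9  55.3 -26.3]
[ 617.3 -170.8   54. ] [ 3.4 55.  -1.2]
rim [[-55.6, 41.0, -2.6], [6.9, 41.8, -66.5], [6.2, 40.4, 60.6]]
```

{"fn": "apply_moves", "kwargs": {"rows": [[[0.6,2.0,-0.2],0,6.1],[[0.6,6.0,-0.2],0,6.1],[[0.6,8.5,-0.2],0,6.1],[[0.6,9.5,-0.2],0,6.1]]}}

```text
time: 19.0
tool_pos: [619.1, -172.4, 12.6]
tcp_rot: [-1.582, 0.001, -0.21]
contact_force: [-0.2, 0.0, 0.3]
grip_width: 61.1
```

{"fn": "apply_moves", "kwargs": {"rows": [[[0,0.7,0],0,6.1],[[0,0.7,0],0,4.0],[[0,0.7,0],0,4.0],[[0,0.7,0],0,4.0],[[0,0.7,0],0,4.0]]}}

```text
time: 19.62
tool_pos: [619.5, -172.6, 6.3]
tcp_rot: [-1.582, -0.0, -0.21]
contact_force: [0.4, -0.6, 1.7]
grip_width: 49.7
```

Gripped at 49.7 mm, as the 50 mm width should read. Lifting.

{"fn": "apply_moves", "kwargs": {"rows": [[[0,-2.0,0],0,4.0],[[0,-7.0,0],0,4.0],[[0,-13.0,0],0,4.0],[[0,-19.0,0],0,4.0],[[0,-23.0,0],0,4.0]]}}

```text
time: 20.25
tool_pos: [620.4, -170.3, 239.7]
tcp_rot: [-1.582, -0.003, -0.21]
contact_force: [0.4, -1.3, -2.3]
grip_width: 49.8
```

Run:
```python
from h import *
p,T,y=tool(); print(p,y,bot.get_obs()['grip_width'],bot.get_obs()['contact_force']); w=cam("wrist")
snap("wrist","w15"); snap("side","s15"); crop("pics/w15.png","pics/w15c.png",150,160,400,360,3.2); crop("pics/s15.png","pics/s15c.png",290,150,400,260,6)
g=v2w(43,0); rows([(*g,260,VY)],4)
```

```text
[ 620.38911067 -170.2675534   239.74117785] -0.21036702845515842 49.83539366855994 [ 0.35700498 -1.26353516 -2.34564244]
[[np.float64(-3.02), np.float64(-2.23), np.float64(32.46)], -0.472, 4]
```

View pics/w15c.png

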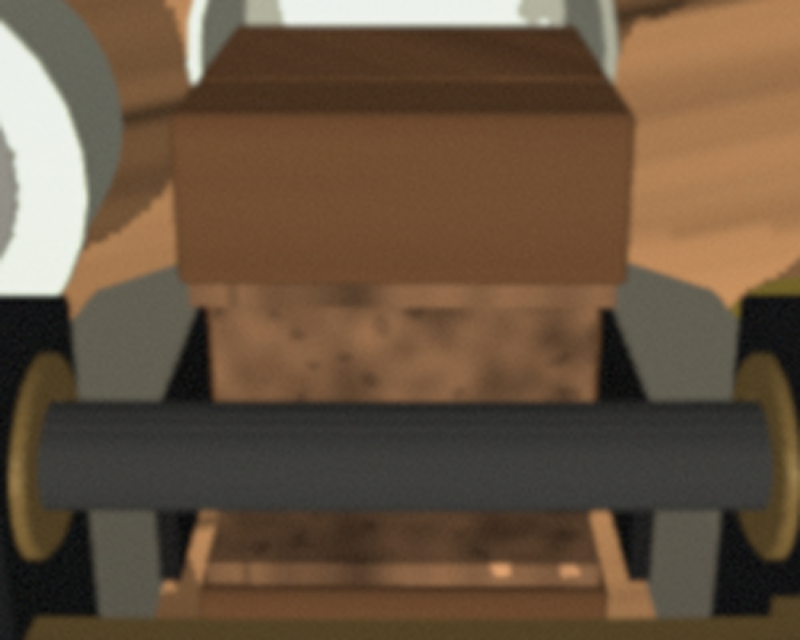

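View pics/s15c.png

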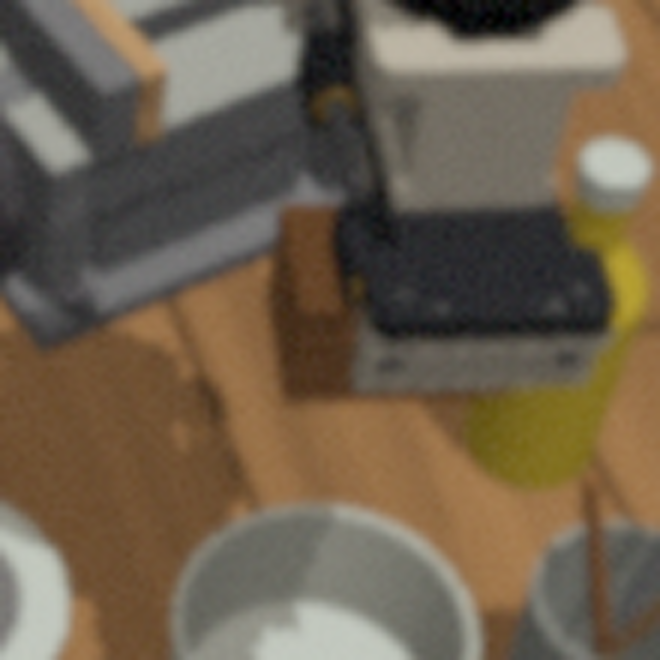

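Run:
```python
from h import *
p,T,y=tool(); w=cam("wrist")
W=lambda x,q:(150+(x+.5)/3.2-.5,160+(q+.5)/3.2-.5)
for q,z in (((175,112),287.4),((632,112),287.4),((235,28),237.4),((575,28),237.4),((180,282),287.4),((628,282),287.4),((205,585),287.4)):
    X=onz(w,W(*q),z); print(q,(T.T@(X-p)).round(1))
```

```text
(175, 112) [-42.4 -45.4 -24.3]
(632, 112) [-42.6 -46.   25. ]
(235, 28) [-41.8   4.6 -24.7]
(575, 28) [-41.9   4.   25.8]
(180, 282) [-22.5 -45.2 -24.8]
(628, 282) [-22.8 -45.8  25.7]
(205, 585) [ 18.3 -44.8 -24.1]
```

Block centre sits at −2.2 mm in tool x and +0.3 mm in tool z, with its underside 2.3 mm below the TCP reading. Next I carry it over the vise and measure the jaws from above.

Run:
```python
from h import *
g=v2w(105,0); rows([(*g,255,VY)],4)
```

```text
[[np.float64(2.5), np.float64(-1.71), np.float64(35.29)], -0.472, 4]
```

{"fn": "apply_moves", "kwargs": {"rows": [[[0,-1.5,5.5],-0.1,4.0],[[0.5,-1.7,11.5],-0.2,4.0],[[1.0,-1.7,17.5],-0.35,4.0],[[1.5,-1.7,23.5],-0.472,4.0],[[2.5,-1.7,29.5],-0.472,4.0]]}}

```text
time: 20.98
tool_pos: [707.7, 114.5, 253.7]
tcp_rot: [-1.586, -0.0, 0.263]
contact_force: [1.5, 0.3, -1.9]
grip_width: 50.2
```

Run:
```python
from h import *
vstat(); g=v2w(105,0); rows([(*g,255,VY)],4)
```

```text
vise [ 78.9 -49.7 253.7] yaw 0.263 F [ 1.5  0.3 -1.9] g 50.2
[[np.float64(2.61), np.float64(-0.2), np.float64(4.96)], 0.001, 4]
```

{"fn": "apply_moves", "kwargs": {"rows": [[[2.6,0,5.0],0,4.0],[[2.6,0,5.0],0,4.0],[[2.6,0,5.0],0,4.0]]}}

```text
time: 21.35
tool_pos: [719.3, 169.5, 250.8]
tcp_rot: [-1.586, 0.003, 0.264]
contact_force: [0.5, -0.1, -1.4]
grip_width: 50.0
```

Run:
```python
from h import *
vstat(); w=cam("wrist"); snap("wrist","w16"); snap("scene","c16"); 
print(proj(w,[(*v2w(98,-65),156),(*v2w(98,65),156),(*v2w(-4,-65),156),(*v2w(-4,65),156)]))
```

```text
vise [104.5   0.4 250.8] yaw 0.264 F [ 0.5 -0.1 -1.4] g 50.0
[[188.15312772 191.39784432]
 [364.69098493 192.38403369]
 [179.4695212   44.17384535]
 [374.04786412  44.15181821]]
```

View pics/w16.png

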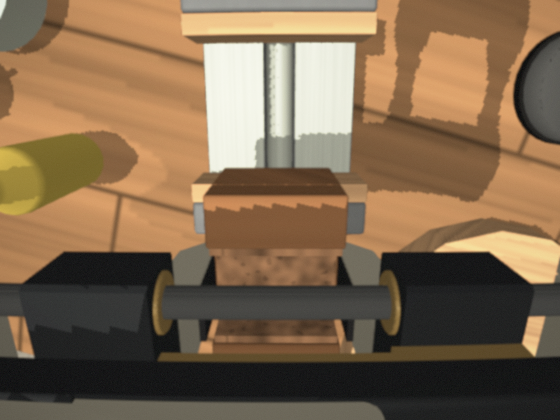

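Run:
```python
from h import *
im=cv2.imread("pics/w16.png")
a=cv2.resize(im[0:60,165:395],None,fx=3.4,fy=3.4,interpolation=cv2.INTER_CUBIC); b=cv2.resize(im[150:250,165:395],None,fx=3.4,fy=3.4,interpolation=cv2.INTER_CUBIC)
cv2.imwrite("pics/w16c.png",np.vstack([a,b])); print(a.shape,b.shape)
```

```text
(204, 782, 3) (340, 782, 3)
```

View pics/w16c.png

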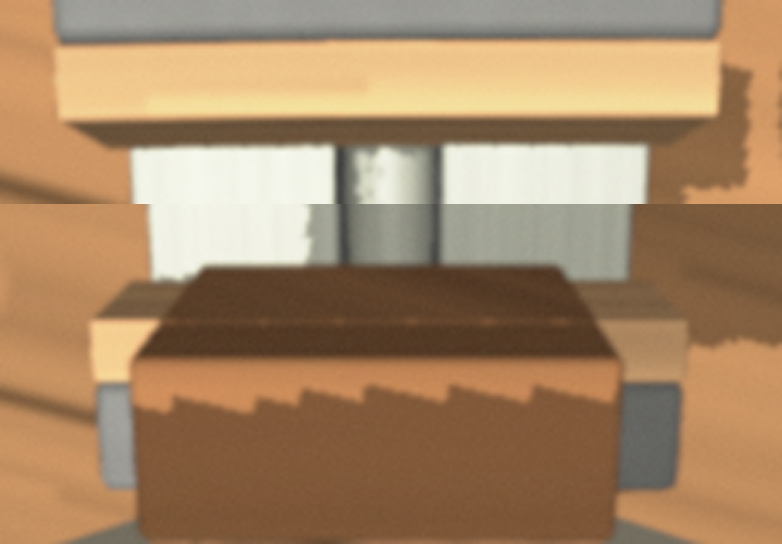

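Run:
```python
from h import *
w=cam("wrist"); p,T,y=tool()
for n,a,b,z in (("front",(182.6,34.7),(376.2,34.2),156),("rear",(191.8,184.1),(367.1,184.1),156),("frontbed",(203.5,42.9),(355.6,42.6),110),("rearbed",(209,172.6),(350.5,172.6),110)):
    A=onz(w,a,z);B=onz(w,b,z); d=B-A; q=((A+B)/2)[:2]-V0
    print(n,"mid vise",q@VX,q@VYv,"wid",np.hypot(*d[:2]),"yaw",np.arctan2(-d[0],d[1]),"mid tool",(T.T@((A+B)/2-p)).round(1))
```

```text
front mid vise -10.161987639795843 0.5408214968437575 wid 129.2157702820767 yaw 0.2622378191988562 mid tool [-114.5   96.4    3. ]
rear mid vise 92.5765486736571 0.7783196545167215 wid 129.0046316497203 yaw 0.26541620294654733 mid tool [-11.8  96.3   3.3]
frontbed mid vise -10.606985856393198 0.4026935920875969 wid 119.49342911981059 yaw 0.261977925705734 mid tool [-114.9  142.4    3.6]
rearbed mid vise 93.50289720522142 0.7792243173237807 wid 120.98508745975288 yaw 0.2649518585556665 mid tool [-10.8 142.3   4.1]
```

Run:
```python
from h import *
g=v2w(45.5,0.3); rows([(*g,240,VY),(*g,172,VY)],4)
```

```text
[[np.float64(-5.89), np.float64(1.23), np.float64(0.15)], -0.001, 4]
[[np.float64(-5.89), np.float64(8.03), np.float64(0.26)], -0.001, 4]
```

{"fn": "apply_moves", "kwargs": {"rows": [[[-3.0,0.5,0.1],0,4.0],[[-5.9,2.0,0.1],0,4.0],[[-5.9,6.0,0.2],0,4.0],[[-5.9,8.0,0.2],0,4.0],[[-5.9,8.0,0.2],0,4.0]]}}

```text
time: 22.08
tool_pos: [661.4, 151.9, 171.0]
tcp_rot: [-1.586, 0.004, 0.259]
contact_force: [0.5, -0.1, -1.5]
grip_width: 49.7
```

Run:
```python
from h import *
vstat(); snap("wrist","w17"); crop("pics/w17.png","pics/w17c.png",150,120,400,320,3.1); p,T,y=tool(); print(bot.get_obs()['tcp_rot'])
snap("scene","c17"); crop("pics/c17.png","pics/c17c.png",200,180,320,300,5)
```

```text
vise [ 44.   -1.6 171. ] yaw 0.259 F [ 0.5 -0.1 -1.5] g 49.7
[-1.58658357e+00  1.21465272e-03  2.59733225e-01]
```

View pics/w17c.png

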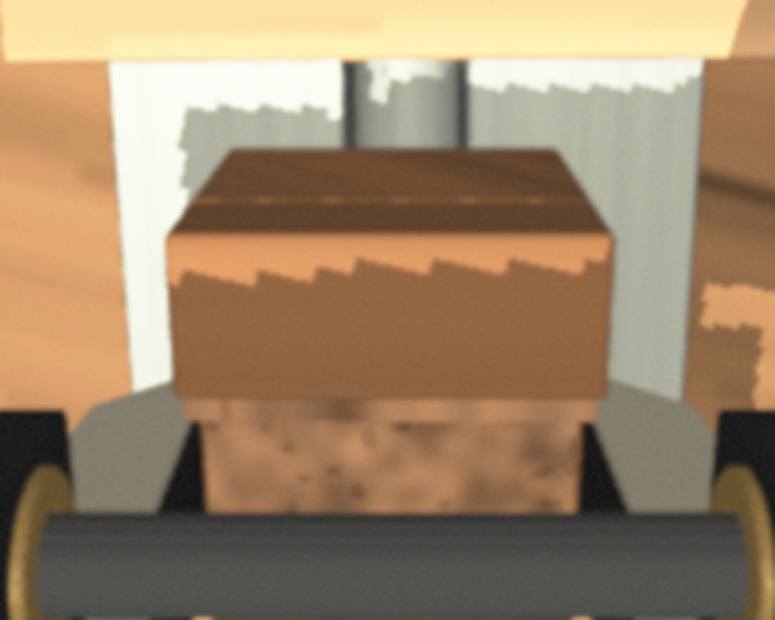

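View pics/c17c.png

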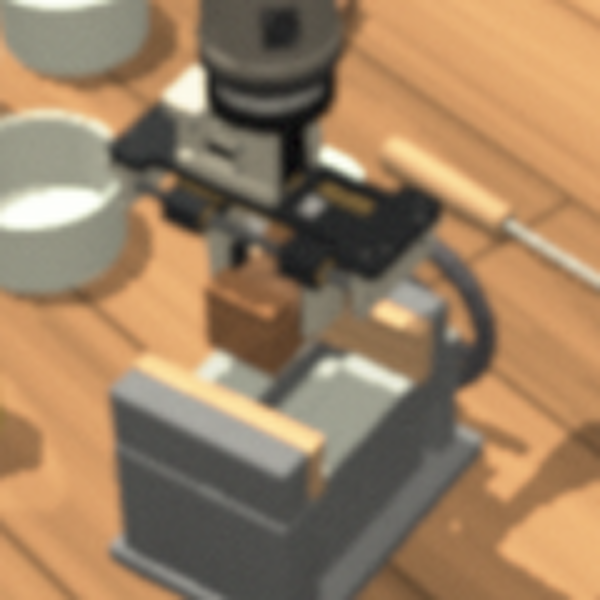

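Run:
```python
from h import *
p,T,y=tool(); w=cam("wrist")
W=lambda x,q:(150+(x+.5)/3.1-.5,120+(q+.5)/3.1-.5)
for n,q,z in (("jaw top L",(8,59),156),("jaw top R",(730,59),156),("blk bot L",(233,150),168.7),("blk bot R",(558,150),168.7),("blk top L",(168,236),218.7),("blk top R",(612,236),218.7),("way L",(110,62),110),("way R",(703,62),110),("wayL2",(133,385),110),("wayR2",(683,385),110),("slot",(407,62),110),("slot2",(406,140),110)):
    X=onz(w,W(*q),z); v=X[:2]-V0; print(n,round(v@VX,1),round(v@VYv,1))
```

```text
jaw top L -8.5 -63.0
jaw top R -8.5 54.0
blk bot L 4.1 -24.7
blk bot R 4.0 25.2
blk top L 4.1 -24.6
blk top R 4.0 25.1
way L -2.5 -58.2
way R -2.5 61.3
wayL2 67.9 -58.0
wayR2 67.3 62.0
slot -2.4 1.8
slot2 13.5 1.7
```

Run:
```python
from h import *
v=vstat(); g=v2w(v[0]-1.3,v[1]+1.5); rows([(*g,150,.262),(*g,125,.262),(*g,116,.262)],4)
```

```text
vise [ 45.6  -1.3 173.6] yaw 0.26 F [-0.3  0.7 -1.4] g 49.8
[[np.float64(-0.13), np.float64(2.36), np.float64(0.19)], -0.002, 4]
[[np.float64(-0.13), np.float64(4.86), np.float64(0.23)], -0.002, 4]
[[np.float64(-0.14), np.float64(5.76), np.float64(0.24)], -0.002, 4]
```

{"fn": "apply_moves", "kwargs": {"rows": [[[-0.15,1.5,0.18],0,4.0],[[-0.15,3.5,0.2],0,4.0],[[-0.15,5.0,0.23],0,4.0],[[-0.15,5.6,0.24],0,4.0],[[-0.15,5.6,0.24],0,4.0]]}}

```text
time: 22.8
tool_pos: [661.2, 153.7, 117.3]
tcp_rot: [-1.587, -0.001, 0.26]
contact_force: [0.1, -0.2, -1.1]
grip_width: 49.9
```

Run:
```python
from h import *
vstat(); snap("wrist","w18"); crop("pics/w18.png","pics/w18c.png",150,120,400,320,3.1); vstat()
```

```text
vise [ 44.2   0.2 117.3] yaw 0.26 F [ 0.1 -0.2 -1.1] g 49.9
vise [ 44.5   0.2 117.9] yaw 0.26 F [-0.  -0.8 -1.8] g 49.7
```

View pics/w18c.png

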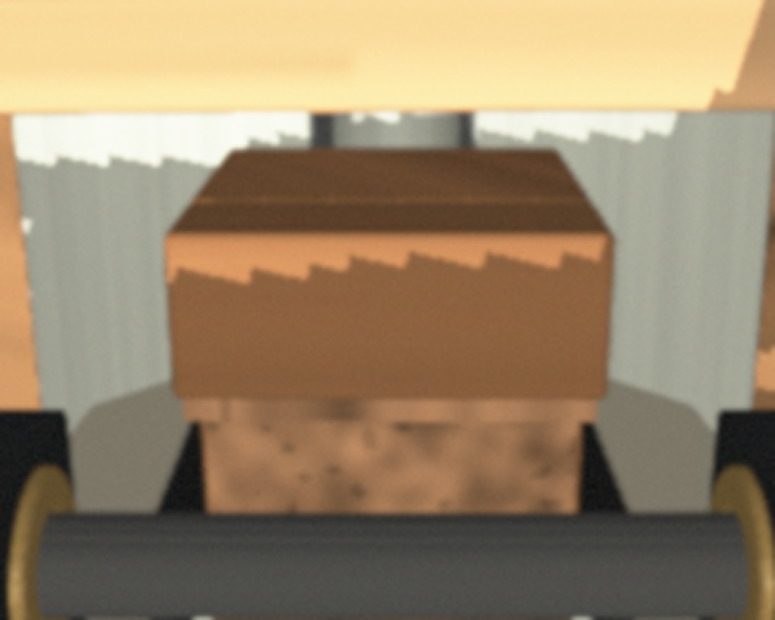

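Run:
```python
from h import *
p,T,y=tool(); w=cam("wrist")
W=lambda x,q:(150+(x+.5)/3.1-.5,120+(q+.5)/3.1-.5)
for n,q,z in (("jaw top",(390,111),156),("blk bot L",(233,150),115),("blk bot R",(558,150),115),("blk top L",(168,236),165),("blk top R",(612,236),165),("way L",(14,115),110),("way R",(772,115),110),("slot",(391,120),110)):
    X=onz(w,W(*q),z); v=X[:2]-V0; print(n,round(v@VX,1),round(v@VYv,1))
```

```text
jaw top -10.1 1.7
blk bot L 2.6 -22.9
blk bot R 2.5 26.4
blk top L 2.4 -22.7
blk top R 2.2 26.2
way L -2.0 -58.0
way R -2.1 60.0
slot -1.2 1.0
```

{"fn": "apply_moves", "kwargs": {"rows": [[[-0.2,0.2,-0.05],0,4.0],[[-0.2,0.4,-0.05],0,4.0],[[-0.2,0.5,-0.05],0,4.0]]}}

```text
time: 23.22
tool_pos: [659.7, 152.6, 113.0]
tcp_rot: [-1.587, -0.002, 0.26]
contact_force: [-0.1, 0.5, -2.2]
grip_width: 49.7
```

{"fn": "apply_moves", "kwargs": {"rows": [[[0,0.1,0],0,4.0],[[0,0.2,0],0,4.0]]}}

```text
time: 23.48
tool_pos: [659.9, 152.6, 112.4]
tcp_rot: [-1.587, -0.003, 0.26]
contact_force: [-5.2, -0.6, 10.0]
grip_width: 49.8
```

Contact with the bed at reading 112.4, as predicted. Releasing.

{"fn": "apply_moves", "kwargs": {"rows": [[[0,0,0],0,5.6],[[0,0,0],0,6.4],[[0,0,0],0,6.4],[[0,-3.0,0.05],0,6.4],[[0,-9.0,0.1],0,6.4]]}}

```text
time: 24.1
tool_pos: [657.5, 154.7, 200.1]
tcp_rot: [-1.586, 0.004, 0.26]
contact_force: [0.9, 0.2, -0.8]
grip_width: 64.0
```

{"fn": "apply_moves", "kwargs": {"rows": [[[0,-6.0,0],0,6.4],[[-3.0,-9.0,0],0,6.4],[[-8.0,-9.0,0],0,6.4],[[-14.0,-9.0,0],0,6.4]]}}

```text
time: 24.6
tool_pos: [521.1, 119.8, 290.5]
tcp_rot: [-1.586, 0.003, 0.26]
contact_force: [0.1, -0.3, 0.2]
grip_width: 63.5
```

Run:
```python
from h import *
vstat(); snap("wrist","w19"); snap("scene","c19"); snap("side","s19"); crop("pics/c19.png","pics/c19c.png",210,210,310,310,6); crop("pics/s19.png","pics/s19c.png",250,110,370,210,6)
```

```text
vise [-99.9   3.8 290.5] yaw 0.26 F [ 0.1 -0.3  0.2] g 63.5
```

View pics/c19c.png

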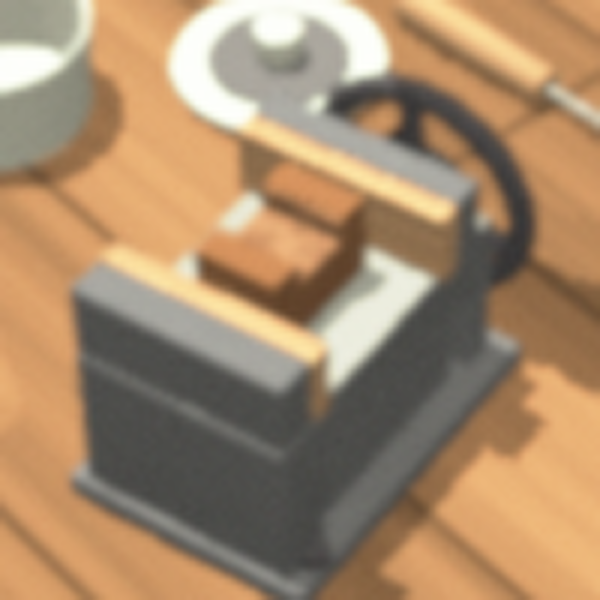

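View pics/s19.png

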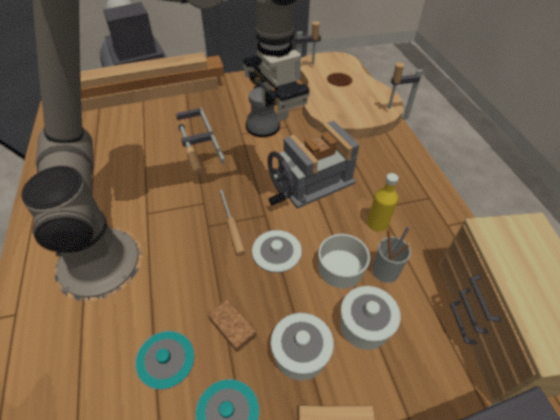

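View pics/w19.png

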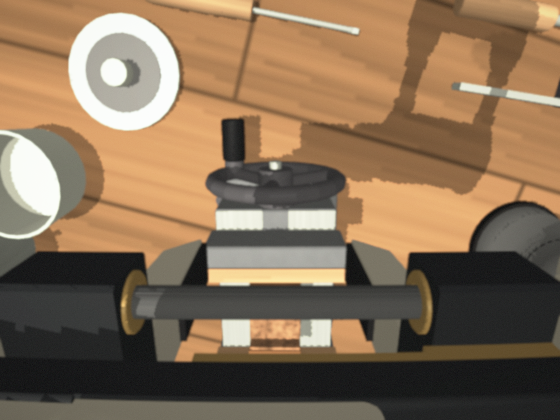

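The rest stands on the bed with its notch running along the jaws. I'll check centring from above, and the handle angle in this view.

Run:
```python
from h import *
w=cam("wrist")
im=cv2.imread("pics/w19.png"); r=im[140,215:250].sum(1); print(r)
for th in (225,231.1,237):
    t=np.radians(th); print(th,proj(w,[(*v2w(-148,-.8+60*np.sin(t)),85+60*np.cos(t)),(*v2w(-130,-.8+60*np.sin(t)),85+60*np.cos(t))]).round(1).tolist())
print(proj(w,[(*v2w(-87,-.8),85)]))
g=v2w(110,0); rows([(*g,290,VY)],6.4)
```

```text
[509 514 509 513 517 504 432 267 126  93 106 103 122 132 137 150 161 152
 151 133 125 112 105 100 100  85  81  83  93 169 260 315 336 330 333]
225 [[235.6, 122.5], [236.1, 138.8]]
231.1 [[231.2, 122.8], [231.7, 139.3]]
237 [[227.3, 123.1], [227.8, 139.8]]
[[273.26743404 184.98427186]]
[[np.float64(21.15), np.float64(-0.01), np.float64(-0.37)], -0.002, 6.4]
```

{"fn": "apply_moves", "kwargs": {"rows": [[[6.0,0,-0.3],0,6.4],[[12.0,0,-0.3],0,6.4],[[18.0,0,-0.3],0,6.4],[[20.5,0,-0.3],0,6.4],[[20.5,0,-0.3],0,6.4]]}}

```text
time: 25.38
tool_pos: [720.3, 170.0, 286.6]
tcp_rot: [-1.586, 0.007, 0.26]
contact_force: [0.8, 0.7, -0.8]
grip_width: 63.7
```

Run:
```python
from h import *
vstat(); snap("wrist","w20"); crop("pics/w20.png","pics/w20c.png",165,30,395,250,3.4)
w=cam("wrist"); print(w[0]['rvec'].tolist(),w[0]['tvec'].tolist())
```

```text
vise [105.6   0.6 286.6] yaw 0.26 F [ 0.8  0.7 -0.8] g 63.7
[-1.793749580875709, -2.338573037175985, -0.3087061163337602] [24.198360413607162, -763.2468923260822, 260.7674698624869]
```

View pics/w20c.png

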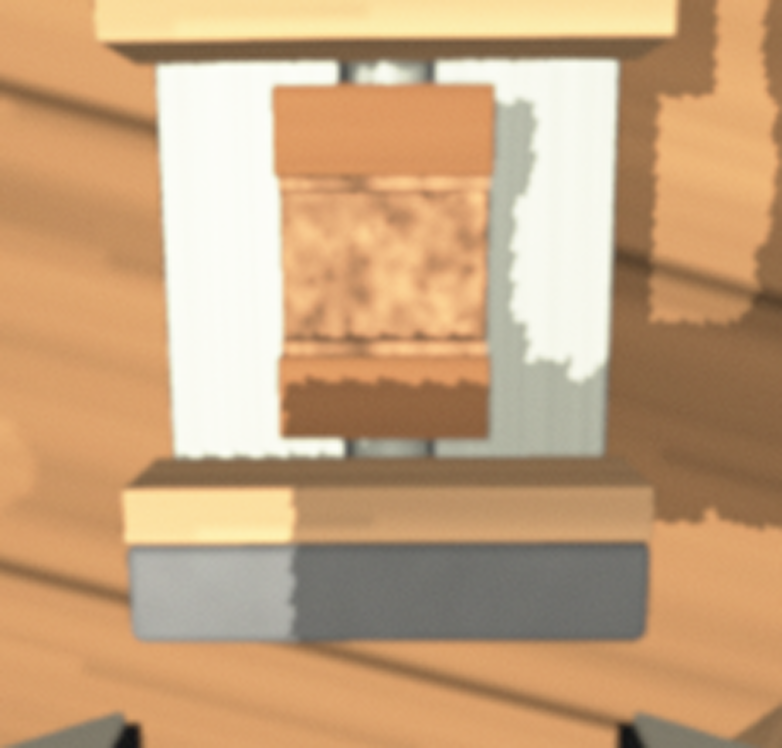

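Run:
```python
from h import *
w=cam("wrist")
W=lambda x,q:(165+(x+.5)/3.4-.5,30+(q+.5)/3.4-.5)
for n,a,b,z in (("front",(96,40),(677,39),156),("rear",(124,488),(653,487),156),("blk-",(274,88),(494,87),160),("blk+",(281,438),(489,437),160),("ways",(165,250),(612,250),110)):
    A=onz(w,W(*a),z)[:2]-V0;B=onz(w,W(*b),z)[:2]-V0; m=(A+B)/2; d=B-A; print(n,round(m@VX,1),round(m@VYv,1),"wid",round(np.hypot(*d),1),"yaw",round(float(np.arctan2(-d[0],d[1])),4))
```

```text
front -11.2 1.5 wid 130.0 yaw 0.26
rear 91.0 1.9 wid 128.7 yaw 0.2651
blk- -0.3 1.1 wid 48.9 yaw 0.2631
blk+ 78.2 1.3 wid 49.3 yaw 0.2674
ways 35.7 1.6 wid 119.5 yaw 0.2606
```

Run:
```python
from h import *
print(order.close_job())
```

```text
the job is handed in; nothing more can be done
None
```

The job is done and handed in at about 25 s of the 72 s allowed; the hand-in gave no verdict.

**Handwheel**
- I cranked it anticlockwise for about 1.9 turns. The end stop was felt at about 323° on the wheel, where the stated stop falls at 322.8°, and the reaction rose to about 27 N.
- I then backed off a quarter turn. The last views put the handle at 229–232°, against a target of 231°. The jaw gap measures 102.2 mm, against about 102 expected.

**Neck rest**
- It was in the first tub I opened, the one next to the vise. That tub's lid now lies on the clear bench; the other tubs and the turquoise look-alikes were not touched.
- The rest stands flat on the bed, with its notch along the jaws.
- It is about 1 mm off the middle of the gap and about 0.5 mm off along the jaws. Its yaw matches the jaws to within 0.01 rad.

**What disagreed**
- **Tool length:** the fingertips stand about 25 mm further back than the stated TCP offset. My first grip on the handle slipped over its top, with a push of about 15 N. I corrected for this in all later grasps.
- **Cranking force:** vertical force on the tool reached about 34 N at one point, because my circle was 1–2 mm off.
- **Wrist camera:** its x positions differed from the two fixed cameras by up to about 6 mm, so I set the final placing relative to the jaws in the wrist view.

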